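# Lid the screw tins and put them away in the drawer

### The arm

A 6-joint arm with a two-finger parallel gripper is mounted at the origin on a cart in front of the work surface, level with it; the furniture and walls round the work are solid. World frame = base frame: x ahead of the robot, y to its left, z up, the work surface at z = 0. Lengths are in m, angles in rad, forces in N, time in s.
With the tool pointing down it reaches from about 0.35 to 0.975 m from the base axis. Payload 4.9 kg.
Tool frame: the origin (TCP) lies at the very end of the fingers, on their centre line; the grasp point (between the pads) lies 19 mm behind it; z points along the fingers, y is the line along which they close (so a half turn about z gives the same grasp; the last joint's range is limited). The gripper opens to 85 mm and grips with 20 to 120 N. Pads are 22 mm wide; open, the fingers measure 114 mm over their backs; the gripper's body (76 mm by 85 mm) begins 54 mm behind the grasp point. The pads swing forward as they close: fully open they stand 13 mm farther back than shut.
Start: joints at [-1.373, 0.053, 1.613, -0, 1.476, -0.119], TCP at [0.195, -0.594, 0.231] pointing down, gripper open.
Joint ranges: [-3.01, 3.01], [-1.01, 2.22], [0.06, 2.58], [-1.02, 4.17], [0.09, 2.62], [-3.14, 3.14]. Speed limits (rad/s): [2.57, 2.57, 3.14, 3.14, 3.14, 3.14].

### API

Orientations are given as a rotation vector (axis times angle).
In Python, from station import ctrl gives the robot as it stands. The module is installed in compiled form; this text tells all that it offers.
- The arm moves only by the tool jog_arm, never from a script. Its argument "steps" is a list of rows, each an object with "delta_rot": the turn, a rotation vector about the tool's x, y, z in degrees, a list of three; "linear": the shift along the tool's x, y, z in m, a list of three; "grip": the finger opening in m, from 0 to 0.0854. In form: [{"delta_rot": [rx, ry, rz], "linear": [x, y, z], "grip": grip}, ...]. A call has 1 to 10 rows; each row shifts and turns the commanded pose from where the row before left it, along the tool's axes as they then stand; what a row does not reach is not made up. A row lasts 1/10 s, in which the tool goes at most 50 mm and 8.59 degrees, less where a joint would pass 70% of its speed; a pose out of reach is approached as far as the arm can. A call with a gripper value outside its range is refused whole. The fingers move at their own pace and stop on an object; "newtons" is the grip in N (left out, the last holds). Time passes only in rows, so rows that do not move let the fingers close. It gives the time, the measured TCP pose, the force, the opening and the grip force at its end, in the units of the state.
- ctrl.get_obs(): the state, without advancing time (a new reading comes with each control period).
- ctrl.get_image(name): name is "scene" or "top" or "wrist"; returns (picture, depth): 480x640x3 uint8, red, green, blue; 480x640 float32, m along the optical axis (not along the pixel's ray), 0 where there is no reading.
- ctrl.camera_info(name): a dict with "camera_matrix" (3x3 intrinsics, pixels), "distortion" ([k1, k2, p1, p2, k3] as OpenCV has them; the pictures are not rectified), "R" (3x3) and "t" (3): a world point X has camera coordinates R X + t; the wrist camera has in their place "T_tool_cam" (4x4, takes a point from camera to tool coordinates, whose origin is the TCP and whose axes are the flange's). Camera axes: x right, y down, z forward; pixel columns grow to the right and rows downward; lengths in m; the calibration is good to about 2 mm. A picture is of the moment at which its call begins: read the wrist's pose just before it. camera_info takes no time and is no camera call.
- ctrl.finish_job(): hands the job in; it is judged then, once.
The state is a dict: "t": time; "q": joint angles; "dq": joint speeds; "effort": joint torques, N m; "tool_pos": TCP position; "tool_rot": TCP orientation; "contact_force": force on the tool from outside, world axes, zero at the start; "wrist_torque": the same for the moment, N m; "opening": finger opening in m; "grip_force": force on a finger pad.
Only numpy, scipy, OpenCV 4.12 (cv2) and the standard library are available. Lean on these libraries where they do the work, as an engineer would, in place of code of your own. Each camera call takes 0.05 s, during which the arm holds its last target. There are 200 camera calls.

### The job

Put the screws away: pull open the drawer of the little wooden cabinet, put on every open tin the lid that fits it, fully home, and have all the closed tins standing upright in the drawer; then push the drawer fully shut. There may be a lid over whose tin is not here: it can stay on the bench. Leave the tape roll, the felt pad and the brass ring alone.

Things in the scene. Friction and masses are not known exactly. Their poses are not given: they have to be found in the camera images.
- tin_large_centre (a point): centre (half-way up) of the large open round tin of plain aluminium with a few screws in it: outside 54 mm in diameter, bore 46 mm, 28 mm high, wall and floor 4 mm, 120 g. It reaches 14 mm below and 14 mm above this point. z points up through its mouth. May be absent in some starts (None). Grasp it round the outside.
- lid_large_knob (a point): knob centre of the large round lid, disc 54 mm in diameter, plug 42 mm in diameter; round knob 14 mm in diameter, 14 mm high. Aluminium, 40 g. The 5 mm disc lies 7 to 12 mm below this point, under it the chamfered plug, 6 mm deep (2 mm clearance all round in the tin's mouth). Starts on its plug on the bench, this point 18 mm up. Seated, this point is 26 mm above the tin's centre. z up.
- tin_small_centre (a point): centre (half-way up) of the small open round tin of plain aluminium with a few screws in it: outside 38 mm in diameter, bore 30 mm, 28 mm high, wall and floor 4 mm, 120 g. It reaches 14 mm below and 14 mm above this point. z points up through its mouth. May be absent in some starts (None). Grasp it round the outside.
- lid_small_knob (a point): knob centre of the small round lid, disc 38 mm in diameter, plug 26 mm in diameter; round knob 14 mm in diameter, 14 mm high. Aluminium, 40 g. The 5 mm disc lies 7 to 12 mm below this point, under it the chamfered plug, 6 mm deep (2 mm clearance all round in the tin's mouth). Starts on its plug on the bench, this point 18 mm up. Seated, this point is 26 mm above the tin's centre. z up.
- tin_square_centre (a point): centre (half-way up) of the open square tin of plain aluminium with a few screws in it: outside 46 x 46 mm, opening 38 x 38 mm, 28 mm high, wall and floor 4 mm, 120 g. It reaches 14 mm below and 14 mm above this point. z points up through its mouth. x and y lie along its sides. May be absent in some starts (None). Grasp it round the outside.
- lid_square_knob (a point): knob centre of the square lid, 46 x 46 mm, plug 34 x 34 mm; square knob 14 x 14 mm with sides parallel to the lid's, 14 mm high. Aluminium, 40 g. The 5 mm disc lies 7 to 12 mm below this point, under it the chamfered plug, 6 mm deep (2 mm clearance all round in the tin's mouth). Starts on its plug on the bench, this point 18 mm up. Seated, this point is 26 mm above the tin's centre. z up. x and y lie along its sides.
- drawer_floor (a point): centre of the drawer's inner floor (upper face, 15 mm above the bench); moves with the drawer. Own axes: -x is the way it opens (towards the robot), y across, z up. Inside 150 mm (x) by 180 mm (y); sides and back 22 mm high, 6 mm thick; front panel 10 mm thick, 56 mm above the floor. Wooden cabinet round it fixed, 180 mm deep, 220 wide, 80 high.
- drawer_handle (a point): middle of the drawer's steel bar handle; the bar is 11 mm thick, 90 mm long along the drawer's y, 35 mm in front of the drawer's front face, at a height of 50 mm, 30 mm below the cabinet's top. Axes as drawer_floor. The drawer can be pulled at the bar, or pushed at it; it needs about 2 N and stays where left.
- drawer (a joint): how far the drawer is open, in m: 0 fully shut, 0.155 at its stop
- tape_roll: bystander: cream paper tape roll lying on the bench, 70 mm in diameter, 19 mm high; origin at the centre of its underside
- felt_disc_1: bystander: green felt pad, 39 mm in diameter, 9 mm high; origin at the centre of its underside
- brass_gauge: bystander: brass setting ring, 32 mm in diameter, 9 mm high; origin at the centre of its underside
- tool_box: fixed obstacle behind the tins: closed wooden tool box, 125 mm (x) by 172 mm (y), 68 mm high; origin at the centre of its underside. A small card box on its lid reaches up to 97 mm.
Things that resemble listed ones, but are neither listed nor needed, are in the scene too. What is shaped like the part that bears tin_large_centre but pink is not meant. Leave any pink look-alike of the part that bears tin_square_centre alone.

How it is judged:
By the outcome, as a careful person would: the job done as asked, in the order asked, and still so for the second after the job is handed in, with the robot touching nothing.
Of tin_large, tin_small, tin_square only 2 to 3 are there at a start; the rules pass over those that are not, and their reading is None.
At some moment in a run one of lid_large, lid_small, lid_square, tin_large, tin_small, tin_square may be knocked a few centimetres aside while the robot is not near it.
Once in a run the grip may slacken for a moment while it holds something.
It also fails if it takes over 210 s, if anything falls off the work surface, if the arm or the gripper's body presses on something with over 40 N, if the wrist force passes 120 N, or if a joint passes its speed limit or range.

## Working session

There is one attempt and no reset: what is moved stays moved. The work goes in short steps, Python scripts to look and compute and a tool call to move; the robot and the scene stay as the last step left them, time stands still between calls to the robot, and variables do not carry over. Pictures are saved under pics/ and viewed, at most 14 in all, crops included, and the job is handed in when it is done.

Besides the shell and the picture viewer there is one more tool, called after "Request:" by a JSON object that holds its "op" and its "data". jog_arm: Moves the arm, as the interface text tells. Its arguments: {"type":"object","properties":{"steps":{"type":"array"},"newtons":{"type":"number"}},"required":["steps"]}

```bash
mkdir -p pics; cat > h.py <<'E'
import numpy as np, cv2
from scipy.spatial.transform import Rotation as Rr
from station import ctrl
def snap(name,fn=None):
    o=ctrl.get_obs(); im,d=ctrl.get_image(name); ci=ctrl.camera_info(name)
    if name=="wrist":
        T=np.eye(4);T[:3,:3]=Rr.from_rotvec(o["tool_rot"]).as_matrix();T[:3,3]=o["tool_pos"]
        M=T@np.array(ci["T_tool_cam"])
    else:
        M=np.eye(4);R=np.array(ci["R"]);M[:3,:3]=R.T;M[:3,3]=-R.T@np.array(ci["t"])
    if fn: cv2.imwrite(fn,im[:,:,::-1])
    np.savez("last_%s.npz"%name,im=im,d=d,M=M,K=np.array(ci["camera_matrix"]),D=np.array(ci["distortion"],float))
    return im,d
def cloud(name):
    z=np.load("last_%s.npz"%name); d=z["d"]
    v,u=np.mgrid[:480,:640]; p=np.stack([u.ravel(),v.ravel()],1).astype(np.float64)[:,None]
    n=cv2.undistortPoints(p,z["K"],z["D"])[:,0].reshape(480,640,2)
    P=np.dstack([n*d[...,None],d])
    W=P@z["M"][:3,:3].T+z["M"][:3,3]; W[d==0]=np.nan
    return z["im"],W
def onplane(name,px,zz):
    z=np.load("last_%s.npz"%name)
    n=cv2.undistortPoints(np.array(px,float).reshape(-1,1,2),z["K"],z["D"])[:,0]
    r=np.c_[n,np.ones(len(n))]@z["M"][:3,:3].T; c=z["M"][:3,3]
    return c+r*((zz-c[2])/r[:,2])[:,None]
E
python3 - <<'E'
from h import *
print(ctrl.get_obs())
for n in("scene","top"):
    snap(n,"pics/%s0.png"%n)
    z=np.load("last_%s.npz"%n);print(n,z["M"].round(3).tolist())
print(ctrl.camera_info("wrist"))
E
```

```text
{'t': 0.0, 'q': array([-1.37301358e+00,  5.33415979e-02,  1.61433453e+00,  3.20126073e-05,
        1.47600504e+00, -1.18988757e-01]), 'dq': array([-6.36742966e-04, -1.36583561e-03, -1.34868739e-05,  2.46514880e-04,
        6.59409930e-04, -6.35486986e-04]), 'effort': array([ 1.00858142e-03, -3.93676937e+01, -3.70179069e+01,  2.69324727e-05,
        7.06518869e-03, -4.88907645e-06]), 'tool_pos': array([ 0.1945765 , -0.59326596,  0.23004828]), 'tool_rot': array([-3.10020864e+00, -4.95171620e-01,  7.91452300e-05]), 'contact_force': array([ 0.41750452, -0.25822965,  0.08485314]), 'wrist_torque': array([-0.03865733, -0.00114562, -0.04108769]), 'grip_force': 0.0, 'opening': 0.08533477572327168}
scene [[-0.531, -0.455, 0.715, -0.335], [-0.847, 0.267, -0.46, 0.392], [0.019, -0.85, -0.527, 0.767], [0.0, 0.0, 0.0, 1.0]]
top [[-0.0, -0.999, 0.046, 0.527], [-1.0, -0.0, -0.012, -0.227], [0.012, -0.046, -0.999, 1.578], [0.0, 0.0, 0.0, 1.0]]
{'camera_matrix': array([[392.20439169,   0.        , 321.09193587],
       [  0.        , 392.20439169, 245.22154947],
       [  0.        ,   0.        ,   1.        ]]), 'distortion': array([-0.0256082,  0.       ,  0.       ,  0.       ,  0.       ]), 'T_tool_cam': array([[-1.60414075e-04, -9.50232611e-01, -3.11541263e-01,
         8.05899693e-02],
       [ 9.99999985e-01, -1.74313175e-04,  1.67682143e-05,
         1.29172808e-05],
       [-7.02394507e-05, -3.11541256e-01,  9.50232625e-01,
        -1.41712448e-01],
       [ 0.00000000e+00,  0.00000000e+00,  0.00000000e+00,
         1.00000000e+00]])}
```

View pics/top0.png

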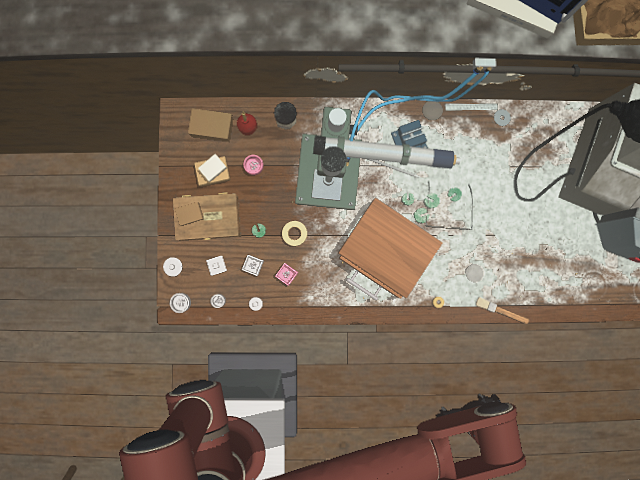

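View pics/scene0.png

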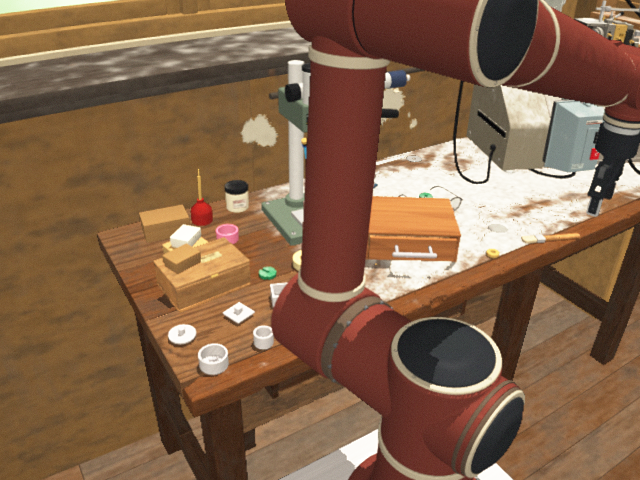

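```bash
python3 - <<'E'
from h import *
im,W=cloud("top")
c=cv2.resize(im[185:325,155:455],(800,373),interpolation=cv2.INTER_CUBIC)
cv2.imwrite("pics/c1.png",c[:,:,::-1])
pts={"tinL":(180,302,.028),"tinS":(218,300,.028),"lidS":(255,303,.025),"lidL":(172,267,.025),"lidQ":(216,265,.025),"tinQ":(252,265,.028),"pink":(287,273,.028)}
for k,(u,v,z) in pts.items(): print(k,onplane("top",[(u,v)],z)[0].round(3))
m=(W[...,2]>.06)&(W[...,2]<.1)
n,l,s,cc=cv2.connectedComponentsWithStats(m.astype(np.uint8))
for i in range(1,n):
    if s[i,4]>300:
        q=W[l==i][:,:2]
        print(cc[i].round(0),s[i,4],np.nanmedian(W[l==i][:,2]).round(3),[np.round(a,3) for a in cv2.minAreaRect(q.astype(np.float32))])
E
```

```text
tinL [0.426 0.126 0.028]
tinS [0.432 0.02  0.028]
lidS [ 0.423 -0.082  0.025]
lidL [0.522 0.149 0.025]
lidQ [0.528 0.027 0.025]
tinQ [ 0.528 -0.073  0.028]
pink [ 0.506 -0.17   0.028]
[159.  87.] 1452 0.08 [array([1.015, 0.199]), array([0.89 , 0.009]), np.float64(89.95)]
[387.  86.] 633 0.08 [array([ 1.017, -0.444]), array([0.385, 0.008]), np.float64(89.834)]
[546.  89.] 646 0.08 [array([ 1.016, -0.893]), array([0.008, 0.422]), np.float64(0.044)]
[285. 113.] 423 0.069 [array([ 0.943, -0.164]), array([0.064, 0.062]), np.float64(14.031)]
[591. 190.] 1040 0.08 [array([ 0.731, -1.012]), array([0.424, 0.145]), np.float64(13.116)]
[413. 134.] 433 0.075 [array([ 0.883, -0.514]), array([0.072, 0.06 ]), np.float64(20.866)]
[205. 216.] 2626 0.069 [array([0.66 , 0.051]), array([0.125, 0.172]), np.float64(4.256)]
[389. 249.] 5758 0.08 [array([ 0.572, -0.447]), array([0.221, 0.191]), np.float64(56.303)]
```

View pics/c1.png

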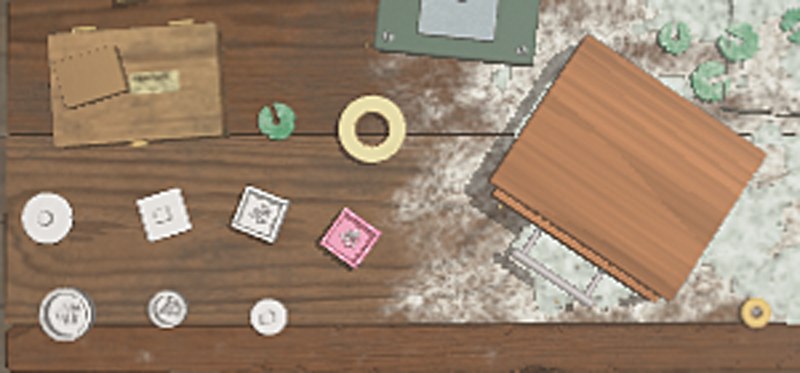

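```bash
cat >> h.py <<'E'
def plan(x,y,z,yaw=None):
    o=ctrl.get_obs(); R=Rr.from_rotvec(o["tool_rot"]); M=R.as_matrix()
    y0=np.degrees(np.arctan2(M[1,0],M[0,0])); 
    if yaw is None: yaw=y0
    rz=(y0-yaw+180)%360-180
    M2=(R*Rr.from_rotvec([0,0,np.radians(rz)])).as_matrix()
    d=np.array([x,y,z])-o["tool_pos"]
    print("yaw %.2f tilt %s pos %s F %s op %.4f t %.1f"%(y0,M[:2,2].round(4),o["tool_pos"].round(4),o["contact_force"].round(1),o["opening"],o["t"]))
    print("  rz %.2f  lin(after rot) %s  lin(before rot) %s"%(rz,(M2.T@d).round(4),(M.T@d).round(4)))
E
python3 - <<'E'
from h import *
print(onplane("top",[(361.2,288.9)],.05))
plan(.463,-.375,.2,56.3)
E
```

```text
[[ 0.46306539 -0.37254645  0.05      ]]
yaw 18.15 tilt [-0.0004  0.0018] pos [ 0.1946 -0.5933  0.2302] F [-0.6 -0.4 -0.6] op 0.0857 t 0.1
  rz -38.15  lin(after rot) [0.3305 0.1022 0.0305]  lin(before rot) [ 0.3231 -0.1238  0.0305]
```

Request:
{"op": "jog_arm", "data": {"steps": [{"delta_rot": [0, 0, -7.63], "linear": [0, 0, 0], "grip": 0.03}, {"delta_rot": [0, 0, -7.63], "linear": [0, 0, 0], "grip": 0.03}, {"delta_rot": [0, 0, -7.63], "linear": [0, 0, 0], "grip": 0.03}, {"delta_rot": [0, 0, -7.63], "linear": [0, 0, 0], "grip": 0.03}, {"delta_rot": [0, 0, -7.63], "linear": [0, 0, 0], "grip": 0.03}]}}

```text
t: 0.6
tool_pos: [0.1946, -0.5935, 0.2305]
tool_rot: [-2.765, -1.489, -0.001]
contact_force: [-1.1, 0.8, 0.6]
opening: 0.0301
grip_force: 0.0
```

Request:
{"op": "jog_arm", "data": {"steps": [{"delta_rot": [0, 0, 0], "linear": [0.033, 0.01, 0.003], "grip": 0.022}, {"delta_rot": [0, 0, 0], "linear": [0.033, 0.01, 0.003], "grip": 0.022}, {"delta_rot": [0, 0, 0], "linear": [0.033, 0.01, 0.003], "grip": 0.022}, {"delta_rot": [0, 0, 0], "linear": [0.033, 0.01, 0.003], "grip": 0.022}, {"delta_rot": [0, 0, 0], "linear": [0.033, 0.01, 0.003], "grip": 0.022}, {"delta_rot": [0, 0, 0], "linear": [0.033, 0.01, 0.003], "grip": 0.022}, {"delta_rot": [0, 0, 0], "linear": [0.033, 0.01, 0.003], "grip": 0.022}, {"delta_rot": [0, 0, 0], "linear": [0.033, 0.01, 0.003], "grip": 0.022}, {"delta_rot": [0, 0, 0], "linear": [0.033, 0.01, 0.003], "grip": 0.022}, {"delta_rot": [0, 0, 0], "linear": [0.033, 0.01, 0.003], "grip": 0.022}]}}

```text
t: 1.6
tool_pos: [0.4617, -0.3735, 0.2006]
tool_rot: [-2.769, -1.482, 0.0]
contact_force: [0.3, -0.8, 0.2]
opening: 0.022
grip_force: 0.0
```

```bash
python3 - <<'E'
from h import *
snap("wrist","pics/w1.png"); snap("wrist")
im,W=cloud("wrist")
xd=np.array([.832,-.555]);yd=np.array([.555,.832])
m=(abs(W[...,2]-.052)<.008); q=W[m]
f=(q[:,0]<.52)&(abs((q[:,:2]-[.463,-.375])@yd)<.05)&(abs((q[:,:2]-[.463,-.375])@xd)<.02)
q=q[f]; print(len(q),cv2.minAreaRect(q[:,:2].astype(np.float32)),q[:,2].max(),np.median(q,0))
m=(abs(W[...,2]-.071)<.004)|(abs(W[...,2]-.08)<.004);print(cv2.minAreaRect(W[m][:,:2].astype(np.float32)))
plan(.463,-.375,.2,56.3)
E
```

```text
2064 ((0.46992117166519165, -0.37886843085289), (0.09856493771076202, 0.024067256599664688), 56.32757568359375) 0.05638772352445531 [ 0.46696493 -0.37075233  0.05359631]
((0.5716308355331421, -0.44670310616493225), (0.2208871990442276, 0.18968896567821503), 56.52318572998047)
yaw 56.55 tilt [-0.0005  0.0023] pos [ 0.4629 -0.3718  0.2001] F [ 0.1 -0.3  0.1] op 0.0220 t 1.7
  rz 0.25  lin(after rot) [-0.0026  0.0018  0.0001]  lin(before rot) [-0.0026  0.0018  0.0001]
```

View pics/w1.png

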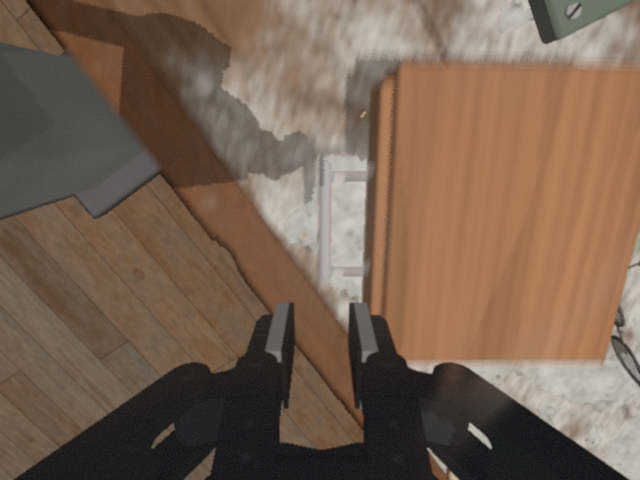

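```bash
python3 - <<'E'
from h import *
p=onplane("wrist",[(325,218),(319,218),(331,218)],.0535);print(p.round(4))
plan(*p[0][:2],.09,56.5)
E
```

```text
[[ 0.472  -0.3651  0.0535]
 [ 0.4682 -0.3625  0.0535]
 [ 0.4758 -0.3676  0.0535]]
yaw 56.55 tilt [-0.0005  0.0023] pos [ 0.4629 -0.3718  0.2001] F [ 0.1 -0.3  0.1] op 0.0220 t 1.7
  rz 0.05  lin(after rot) [0.0105 0.004  0.1101]  lin(before rot) [0.0105 0.004  0.1101]
```

Request:
{"op": "jog_arm", "data": {"steps": [{"delta_rot": [0, 0, 0], "linear": [0.0075, 0.004, 0.02], "grip": 0.022}, {"delta_rot": [0, 0, 0], "linear": [0, 0, 0.03], "grip": 0.022}, {"delta_rot": [0, 0, 0], "linear": [0, 0, 0.03], "grip": 0.022}, {"delta_rot": [0, 0, 0], "linear": [0, 0, 0.03], "grip": 0.022}, {"delta_rot": [0, 0, 0], "linear": [0, 0, 0.02], "grip": 0.022}, {"delta_rot": [0, 0, 0], "linear": [0, 0, 0.02], "grip": 0.022}, {"delta_rot": [0, 0, 0], "linear": [0, 0, 0.016], "grip": 0.022}, {"delta_rot": [0, 0, 0], "linear": [0, 0, 0], "grip": 0.022}]}}

```text
t: 2.5
tool_pos: [0.4665, -0.3695, 0.0322]
tool_rot: [-2.766, -1.479, 0.003]
contact_force: [-0.6, 0.7, 0.4]
opening: 0.022
grip_force: 0.0
```

Request:
{"op": "jog_arm", "data": {"steps": [{"delta_rot": [0, 0, 0], "linear": [0, 0, 0], "grip": 0.009}, {"delta_rot": [0, 0, 0], "linear": [0, 0, 0], "grip": 0.009}, {"delta_rot": [0, 0, 0], "linear": [0, 0, 0], "grip": 0.009}], "newtons": 20}}

```text
t: 2.8
tool_pos: [0.4681, -0.3708, 0.035]
tool_rot: [-2.77, -1.482, 0.001]
contact_force: [0.2, -1.6, -8.5]
opening: 0.01
grip_force: 19.9
```

Request:
{"op": "jog_arm", "data": {"steps": [{"delta_rot": [0, 0, 0], "linear": [0, -0.008, 0], "grip": 0.009}, {"delta_rot": [0, 0, 0], "linear": [0, -0.018, 0], "grip": 0.009}, {"delta_rot": [0, 0, 0], "linear": [0, -0.018, 0], "grip": 0.009}, {"delta_rot": [0, 0, 0], "linear": [0, -0.018, 0], "grip": 0.009}, {"delta_rot": [0, 0, 0], "linear": [0, -0.018, 0], "grip": 0.009}, {"delta_rot": [0, 0, 0], "linear": [0, -0.018, 0], "grip": 0.009}, {"delta_rot": [0, 0, 0], "linear": [0, -0.018, 0], "grip": 0.009}, {"delta_rot": [0, 0, 0], "linear": [0, -0.018, 0], "grip": 0.009}, {"delta_rot": [0, 0, 0], "linear": [0, -0.014, 0], "grip": 0.009}, {"delta_rot": [0, 0, 0], "linear": [0, -0.005, 0], "grip": 0.009}]}}

```text
t: 3.8
tool_pos: [0.3459, -0.2892, 0.0371]
tool_rot: [2.755, 1.471, 0.015]
contact_force: [28.0, -16.5, -22.4]
opening: 0.0102
grip_force: 20.7
```

Request:
{"op": "jog_arm", "data": {"steps": [{"delta_rot": [0, 0, 0], "linear": [0, 0, 0], "grip": 0.009}, {"delta_rot": [0, 0, 0], "linear": [0, -0.002, 0], "grip": 0.009}, {"delta_rot": [0, 0, 0], "linear": [0, 0, 0], "grip": 0.009}]}}

```text
t: 4.1
tool_pos: [0.3459, -0.2893, 0.0378]
tool_rot: [2.752, 1.47, 0.016]
contact_force: [25.3, -15.6, -26.1]
opening: 0.0098
grip_force: 19.7
```

Request:
{"op": "jog_arm", "data": {"steps": [{"delta_rot": [0, 0, 0], "linear": [0, 0.004, 0], "grip": 0.022}, {"delta_rot": [0, 0, 0], "linear": [0, 0.002, 0], "grip": 0.022}, {"delta_rot": [0, 0, 0], "linear": [0, 0, -0.005], "grip": 0.022}, {"delta_rot": [0, 0, 0], "linear": [0, 0, -0.03], "grip": 0.022}, {"delta_rot": [0, 0, 0], "linear": [0, 0, -0.04], "grip": 0.022}, {"delta_rot": [0, 0, 0], "linear": [0, 0, -0.04], "grip": 0.022}, {"delta_rot": [0, 0, 0], "linear": [0, 0, -0.04], "grip": 0.022}, {"delta_rot": [0, 0, 0], "linear": [0, 0, -0.04], "grip": 0.022}, {"delta_rot": [0, 0, 0], "linear": [0, 0, -0.02], "grip": 0.022}]}}

```text
t: 5.0
tool_pos: [0.3452, -0.2889, 0.2558]
tool_rot: [2.764, 1.479, 0.002]
contact_force: [-0.3, 0.5, 0.4]
opening: 0.0219
grip_force: 0.0
```

```bash
python3 - <<'E'
from h import *
snap("wrist","pics/w2.png");im,W=cloud("wrist")
c=np.array([.572,-.447]);xd=np.array([.834,-.552]);yd=np.array([.552,.834])
L=(W[...,:2]-c)
a=L@xd;b=L@yd
m=(abs(W[...,2]-.071)<.004)&(a<-.12)&(a>-.3)&(abs(b)<.12); print("panel top",np.nanpercentile(a[m],[2,50,98]),np.nanpercentile(b[m],[1,99]))
m=(abs(W[...,2]-.015)<.004)&(a<-.1)&(a>-.25)&(abs(b)<.1); print("floor",np.nanpercentile(a[m],[1,50,99]),np.nanpercentile(b[m],[1,99]),np.median(W[m][:,2]))
plan(.43,.04,.3,0)
E
```

```text
panel top [-0.23992617 -0.23521176 -0.23026809] [-0.07573513  0.09865062]
floor [-0.22168946 -0.16200928 -0.10132234] [-0.08926555  0.0892965 ] 0.01417653565821747
yaw 56.30 tilt [ 0.0072 -0.0083] pos [ 0.3459 -0.2898  0.2583] F [ 0.4 -0.8  2.3] op 0.0219 t 5.0
  rz 56.30  lin(after rot) [ 0.0844 -0.3294 -0.0439]  lin(before rot) [ 0.3209 -0.1126 -0.0439]
```

View pics/w2.png

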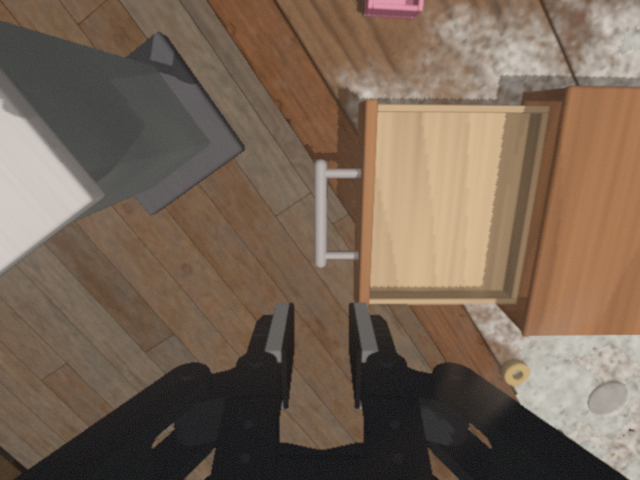

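```bash
python3 - <<'E'
s=open("h.py").read()
s=s.replace('    d=np.array([x,y,z])','    Rt=Rr.from_matrix(np.array([[np.cos(np.radians(yaw)),np.sin(np.radians(yaw)),0],[np.sin(np.radians(yaw)),-np.cos(np.radians(yaw)),0],[0,0,-1]]))\n    print("  full drot deg",np.degrees((R.inv()*Rt).as_rotvec()).round(2)); M2=Rt.as_matrix()\n    d=np.array([x,y,z])')
open("h.py","w").write(s)
from h import *
plan(.42,.04,.28,0)
E
```

```text
full drot deg [ 0.64 -0.14 56.3 ]
yaw 56.30 tilt [ 0.0072 -0.0083] pos [ 0.3459 -0.2898  0.2583] F [ 0.4 -0.8  2.3] op 0.0219 t 5.0
  rz 56.30  lin(after rot) [ 0.0741 -0.3298 -0.0217]  lin(before rot) [ 0.3154 -0.1211 -0.0239]
```

Request:
{"op": "jog_arm", "data": {"steps": [{"delta_rot": [0.09, -0.02, 8.04], "linear": [0, 0, -0.003], "grip": 0.03}, {"delta_rot": [0.09, -0.02, 8.04], "linear": [0, 0, -0.003], "grip": 0.03}, {"delta_rot": [0.09, -0.02, 8.04], "linear": [0, 0, -0.003], "grip": 0.03}, {"delta_rot": [0.09, -0.02, 8.04], "linear": [0, 0, -0.003], "grip": 0.03}, {"delta_rot": [0.09, -0.02, 8.04], "linear": [0, 0, -0.003], "grip": 0.03}, {"delta_rot": [0.09, -0.02, 8.04], "linear": [0, 0, -0.003], "grip": 0.03}, {"delta_rot": [0.09, -0.02, 8.04], "linear": [0, 0, -0.003], "grip": 0.03}]}}

```text
t: 5.75
tool_pos: [0.3442, -0.2878, 0.2713]
tool_rot: [-3.133, 0.009, 0.012]
contact_force: [0.0, -0.4, 0.3]
opening: 0.0301
grip_force: 0.0
```

Request:
{"op": "jog_arm", "data": {"steps": [{"delta_rot": [0, 0, 0], "linear": [0.0074, -0.033, 0], "grip": 0.03}, {"delta_rot": [0, 0, 0], "linear": [0.0074, -0.033, 0], "grip": 0.03}, {"delta_rot": [0, 0, 0], "linear": [0.0074, -0.033, 0], "grip": 0.03}, {"delta_rot": [0, 0, 0], "linear": [0.0074, -0.033, 0], "grip": 0.03}, {"delta_rot": [0, 0, 0], "linear": [0.0074, -0.033, 0], "grip": 0.03}, {"delta_rot": [0, 0, 0], "linear": [0.0074, -0.033, 0], "grip": 0.03}, {"delta_rot": [0, 0, 0], "linear": [0.0074, -0.033, 0], "grip": 0.03}, {"delta_rot": [0, 0, 0], "linear": [0.0074, -0.033, 0], "grip": 0.03}, {"delta_rot": [0, 0, 0], "linear": [0.0074, -0.033, 0], "grip": 0.03}, {"delta_rot": [0, 0, 0], "linear": [0.0074, -0.033, 0], "grip": 0.03}]}}

```text
t: 6.75
tool_pos: [0.418, 0.0433, 0.2734]
tool_rot: [-3.133, -0.001, 0.011]
contact_force: [0.4, 0.2, 0.1]
opening: 0.0299
grip_force: 0.0
```

```bash
python3 - <<'E'
from h import *
ctrl.get_image("wrist"); ctrl.get_image("wrist")
snap("wrist","pics/w3.png"); plan(.42,.04,.28,0)
E
```

```text
full drot deg [-0.46  0.45  0.24]
yaw 0.24 tilt [-0.0078  0.008 ] pos [0.418  0.0431 0.2733] F [0.6 0.7 0.5] op 0.0301 t 6.9
  rz 0.24  lin(after rot) [ 0.002   0.0031 -0.0067]  lin(before rot) [ 0.0019  0.0031 -0.0067]
```

View pics/w3.png

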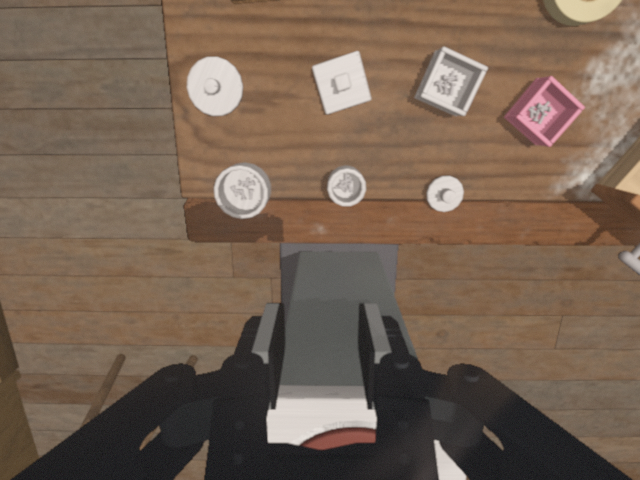

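```bash
cat >> h.py <<'E'
def find(name,cx,cy,r=.035,zlo=.007,zhi=.045):
    """points near cx,cy between zlo,zhi: top-level outline"""
    im,W=cloud(name)
    m=(np.hypot(W[...,0]-cx,W[...,1]-cy)<r)&(W[...,2]>zlo)&(W[...,2]<zhi)
    q=W[m]
    if len(q)<20: print("few",len(q)); return
    c,rr=cv2.minEnclosingCircle(q[:,:2].astype(np.float32)); mr=cv2.minAreaRect(q[:,:2].astype(np.float32))
    print("n",len(q),"z med/95",np.median(q[:,2]).round(4),np.percentile(q[:,2],95).round(4),"circ",np.round(c,4),"D",round(2*rr,4),"rect",np.round(mr[0],4),np.round(mr[1],4),round(mr[2],1))
E
python3 - <<'E'
from h import *
px={"tinL":(242,190,.028),"tinS":(346,186,.028),"lidS":(445,194,.018),"lidL":(214,86,.018),"lidQ":(341,82,.018),"tinQ":(451,81,.028)}
for k,(u,v,z) in px.items():
    p=onplane("wrist",[(u,v)],z)[0]; print(k,p.round(4))
    if "tin" in k: find("wrist",p[0],p[1],.04,.022,.034)
    else:
        find("wrist",p[0],p[1],.04,.007,.015); find("wrist",p[0],p[1],.014,.0205,.03)
im,W=cloud("wrist");print(np.nanmedian(W[200:240,480:560,2]),np.nanmedian(W[120:150,230:400,2]))
E
```

```text
tinL [0.4271 0.1259 0.028 ]
n 724 z med/95 0.0269 0.0283 circ [0.4247 0.1281] D 0.0539 rect [0.4249 0.1279] [0.0532 0.0531] 65.9
tinS [0.4318 0.0225 0.028 ]
n 463 z med/95 0.0269 0.0282 circ [0.4303 0.0222] D 0.0381 rect [0.4305 0.0219] [0.037  0.0369] 0.6
lidS [ 0.4227 -0.0794  0.018 ]
n 850 z med/95 0.0102 0.0118 circ [ 0.4216 -0.081 ] D 0.0385 rect [ 0.4215 -0.0808] [0.0372 0.0371] 32.1
n 152 z med/95 0.0239 0.0252 circ [ 0.4171 -0.0805] D 0.0101 rect [ 0.422  -0.0807] [0.0132 0.0128] 89.9
lidL [0.5244 0.149  0.018 ]
n 2316 z med/95 0.01 0.0114 circ [0.5248 0.1519] D 0.0542 rect [0.5249 0.1515] [0.0528 0.0516] 89.9
n 190 z med/95 0.0239 0.0253 circ [0.5232 0.1514] D 0.0137 rect [0.5245 0.1514] [0.0133 0.0132] 88.7
lidQ [0.5282 0.0291 0.018 ]
n 2161 z med/95 0.01 0.0115 circ [0.5284 0.0286] D 0.063 rect [0.5283 0.0288] [0.0455 0.0453] 18.0
n 213 z med/95 0.0236 0.0252 circ [0.5282 0.0291] D 0.0165 rect [0.5282 0.0289] [0.0134 0.0131] 20.8
tinQ [ 0.5293 -0.0711  0.028 ]
n 993 z med/95 0.0268 0.0284 circ [ 0.5285 -0.0734] D 0.0641 rect [ 0.5286 -0.0738] [0.0471 0.0465] 68.5
-0.0010218253883958195 -0.0008673955111718201
```

```bash
python3 - <<'E'
from h import *
plan(.5247,.1515,.06,0)
E
```

```text
full drot deg [-0.46  0.45  0.24]
yaw 0.24 tilt [-0.0078  0.008 ] pos [0.418  0.0431 0.2733] F [0.6 0.7 0.5] op 0.0301 t 6.9
  rz 0.24  lin(after rot) [ 0.1067 -0.1084  0.2133]  lin(before rot) [ 0.1088 -0.1062  0.2133]
```

Request:
{"op": "jog_arm", "data": {"steps": [{"delta_rot": [-0.46, 0.45, 0.24], "linear": [0, 0, 0], "grip": 0.03}, {"delta_rot": [0, 0, 0], "linear": [0.0267, -0.0271, 0.02], "grip": 0.03}, {"delta_rot": [0, 0, 0], "linear": [0.0267, -0.0271, 0.03], "grip": 0.03}, {"delta_rot": [0, 0, 0], "linear": [0.0267, -0.0271, 0.03], "grip": 0.03}, {"delta_rot": [0, 0, 0], "linear": [0.0266, -0.0271, 0.04], "grip": 0.03}, {"delta_rot": [0, 0, 0], "linear": [0, 0, 0.04], "grip": 0.03}, {"delta_rot": [0, 0, 0], "linear": [0, 0, 0.04], "grip": 0.03}, {"delta_rot": [0, 0, 0], "linear": [0, 0, 0.013], "grip": 0.03}, {"delta_rot": [0, 0, 0], "linear": [0, 0, 0], "grip": 0.03}, {"delta_rot": [0, 0, 0], "linear": [0, 0, 0], "grip": 0.03}]}}

```text
t: 7.9
tool_pos: [0.5246, 0.1467, 0.0663]
tool_rot: [-3.141, 0.008, -0.006]
contact_force: [0.6, 0.0, 0.0]
opening: 0.0295
grip_force: 0.0
```

```bash
python3 - <<'E'
from h import *
plan(.5247,.1515,.0125,0)
E
```

```text
full drot deg [-0.02 -0.21 -0.29]
yaw -0.29 tilt [0.0036 0.0004] pos [0.5246 0.1467 0.0663] F [0.6 0.  0. ] op 0.0295 t 7.9
  rz -0.29  lin(after rot) [ 0.0001 -0.0048  0.0538]  lin(before rot) [-0.0001 -0.0048  0.0538]
```

Request:
{"op": "jog_arm", "data": {"steps": [{"delta_rot": [0, -0.2, -0.3], "linear": [0, -0.0048, 0], "grip": 0.03}, {"delta_rot": [0, 0, 0], "linear": [0, 0, 0.018], "grip": 0.03}, {"delta_rot": [0, 0, 0], "linear": [0, 0, 0.018], "grip": 0.03}, {"delta_rot": [0, 0, 0], "linear": [0, 0, 0.01], "grip": 0.03}, {"delta_rot": [0, 0, 0], "linear": [0, 0, 0.005], "grip": 0.03}, {"delta_rot": [0, 0, 0], "linear": [0, 0, 0], "grip": 0.03}]}}

```text
t: 8.5
tool_pos: [0.5234, 0.1523, 0.0137]
tool_rot: [-3.141, -0.002, 0.004]
contact_force: [-0.3, -0.4, 0.0]
opening: 0.0296
grip_force: 0.0
```

```bash
python3 - <<'E'
from h import *
plan(.5247,.1515,.0125,0)
E
```

```text
full drot deg [-0.01  0.14  0.09]
yaw 0.09 tilt [-0.0024  0.0002] pos [0.5234 0.1523 0.0137] F [-0.3 -0.4  0. ] op 0.0296 t 8.5
  rz 0.09  lin(after rot) [0.0013 0.0008 0.0012]  lin(before rot) [0.0013 0.0008 0.0012]
```

Request:
{"op": "jog_arm", "data": {"steps": [{"delta_rot": [0, 0.1, 0], "linear": [0.0012, 0, 0.0005], "grip": 0.03}, {"delta_rot": [0, 0, 0], "linear": [0, 0, 0], "grip": 0.01}, {"delta_rot": [0, 0, 0], "linear": [0, 0, 0], "grip": 0.01}, {"delta_rot": [0, 0, 0], "linear": [0, 0, 0], "grip": 0.01}, {"delta_rot": [0, 0, 0], "linear": [0, 0, -0.01], "grip": 0.01}, {"delta_rot": [0, 0, 0], "linear": [0, 0, -0.02], "grip": 0.01}, {"delta_rot": [0, 0, 0], "linear": [0, 0, -0.02], "grip": 0.01}, {"delta_rot": [0, 0, 0], "linear": [0, 0, 0], "grip": 0.01}], "newtons": 60}}

```text
t: 9.3
tool_pos: [0.5267, 0.1525, 0.0663]
tool_rot: [-3.141, -0.002, -0.008]
contact_force: [0.7, 0.5, -0.1]
opening: 0.0112
grip_force: 50.5
```

```bash
python3 - <<'E'
from h import *
plan(.4248,.128,.0635,0)
snap("wrist","pics/w4.png")
E
```

```text
full drot deg [-0.06 -0.3   0.09]
yaw 0.09 tilt [0.0052 0.0011] pos [0.5267 0.1525 0.0663] F [ 0.7  0.5 -0.1] op 0.0112 t 9.3
  rz 0.09  lin(after rot) [-0.1019  0.0245  0.0028]  lin(before rot) [-0.102   0.0244  0.0022]
```

View pics/w4.png

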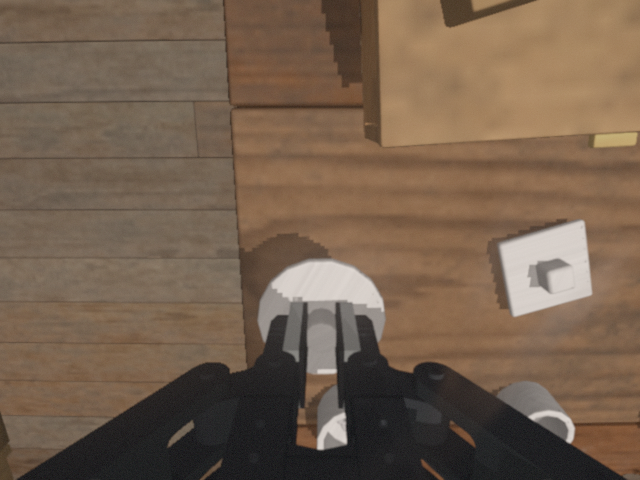

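```bash
cat >> h.py <<'E'
def held(r):
    """held lid centre in tool xy: fit circle of radius r to disc points in the cloud near tool tip"""
    o=ctrl.get_obs(); snap("wrist"); im,W=cloud("wrist")
    T=Rr.from_rotvec(o["tool_rot"]).as_matrix(); L=(W-o["tool_pos"])@T
    m=(abs(L[...,2]-.003)<.006)&(np.hypot(L[...,0],L[...,1])<r+.02)&(L[...,0]>-.002)&(im.min(2)>90)
    q=L[m]; print("held n",len(q),"zmed",np.median(q[:,2]).round(4),"x max",np.percentile(q[:,0],99.5).round(4),"y range",np.percentile(q[:,1],[.3,99.7]).round(4))
    print("  centre est x",(np.percentile(q[:,0],99.5)-r).round(4),"y",np.percentile(q[:,1],[.3,99.7]).mean().round(4))
E
python3 - <<'E'
from h import *
held(.027)
E
```

```text
held n 5460 zmed 0.0039 x max 0.0261 y range [-0.0261  0.0257]
  centre est x -0.0009 y -0.0002
```

Request:
{"op": "jog_arm", "data": {"steps": [{"delta_rot": [0, -0.3, 0.1], "linear": [-0.01, 0.0025, 0], "grip": 0.01}, {"delta_rot": [0, 0, 0], "linear": [-0.022, 0.0055, 0], "grip": 0.01}, {"delta_rot": [0, 0, 0], "linear": [-0.022, 0.0055, 0], "grip": 0.01}, {"delta_rot": [0, 0, 0], "linear": [-0.022, 0.0055, 0], "grip": 0.01}, {"delta_rot": [0, 0, 0], "linear": [-0.018, 0.004, 0], "grip": 0.01}, {"delta_rot": [0, 0, 0], "linear": [-0.007, 0.0015, 0], "grip": 0.01}, {"delta_rot": [0, 0, 0], "linear": [0, 0, 0], "grip": 0.01}, {"delta_rot": [0, 0, 0], "linear": [0, 0, 0], "grip": 0.01}]}}

```text
t: 10.2
tool_pos: [0.4236, 0.1277, 0.0633]
tool_rot: [-3.141, 0.001, 0.009]
contact_force: [0.3, 0.8, 0.0]
opening: 0.0112
grip_force: 50.4
```

```bash
python3 - <<'E'
from h import *
plan(.4253,.128,.036,0);held(.027)
E
```

```text
full drot deg [-0.01  0.34 -0.02]
yaw -0.02 tilt [-0.006   0.0002] pos [0.4236 0.1277 0.0633] F [0.3 0.8 0. ] op 0.0112 t 10.2
  rz -0.02  lin(after rot) [ 0.0017 -0.0003  0.0273]  lin(before rot) [ 0.0018 -0.0003  0.0272]
held n 5464 zmed 0.0039 x max 0.0261 y range [-0.0261  0.0257]
  centre est x -0.0009 y -0.0002
```

Request:
{"op": "jog_arm", "data": {"steps": [{"delta_rot": [0, 0.34, 0], "linear": [0.0015, -0.0003, 0], "grip": 0.01}, {"delta_rot": [0, 0, 0], "linear": [0, 0, 0.01], "grip": 0.01}, {"delta_rot": [0, 0, 0], "linear": [0, 0, 0.006], "grip": 0.01}, {"delta_rot": [0, 0, 0], "linear": [0, 0, 0.004], "grip": 0.01}, {"delta_rot": [0, 0, 0], "linear": [0, 0, 0.004], "grip": 0.01}, {"delta_rot": [0, 0, 0], "linear": [0, 0, 0.003], "grip": 0.01}, {"delta_rot": [0, 0, 0], "linear": [0, 0, 0], "grip": 0.01}]}}

```text
t: 10.95
tool_pos: [0.4249, 0.128, 0.0363]
tool_rot: [-3.141, 0.001, 0.001]
contact_force: [-0.0, -0.1, 0.5]
opening: 0.0112
grip_force: 50.5
```

```bash
python3 - <<'E'
from h import *
plan(.4253,.128,.036,0);held(.027)
E
```

```text
full drot deg [-0.01  0.02 -0.02]
yaw -0.02 tilt [-0.0004  0.0001] pos [0.4249 0.128  0.0363] F [-0.  -0.1  0.5] op 0.0112 t 10.9
  rz -0.02  lin(after rot) [ 0.0004 -0.      0.0003]  lin(before rot) [ 0.0004 -0.      0.0003]
held n 5533 zmed 0.0039 x max 0.0262 y range [-0.026   0.0256]
  centre est x -0.0008 y -0.0002
```

Request:
{"op": "jog_arm", "data": {"steps": [{"delta_rot": [0, 0, 0], "linear": [0, 0, 0.001], "grip": 0.01}, {"delta_rot": [0, 0, 0], "linear": [0, 0, 0], "grip": 0.03}, {"delta_rot": [0, 0, 0], "linear": [0, 0, 0], "grip": 0.03}, {"delta_rot": [0, 0, 0], "linear": [0, 0, -0.01], "grip": 0.03}, {"delta_rot": [0, 0, 0], "linear": [0, 0, -0.03], "grip": 0.03}, {"delta_rot": [0, 0, 0], "linear": [0, 0.03, -0.03], "grip": 0.03}, {"delta_rot": [0, 0, 0], "linear": [0, 0.035, -0.03], "grip": 0.03}, {"delta_rot": [0, 0, 0], "linear": [0, 0.035, -0.03], "grip": 0.03}, {"delta_rot": [0, 0, 0], "linear": [0, 0.035, 0], "grip": 0.03}, {"delta_rot": [0, 0, 0], "linear": [0, 0.035, 0], "grip": 0.03}]}}

```text
t: 12.0
tool_pos: [0.4257, -0.0436, 0.1681]
tool_rot: [3.14, -0.0, 0.007]
contact_force: [-0.1, 0.5, -0.9]
opening: 0.03
grip_force: 0.0
```

```bash
python3 - <<'E'
from h import *
plan(.4217,-.0807,.016,0);snap("wrist")
find("wrist",.4248,.128,.04,.022,.038)
find("wrist",.4248,.128,.04,.042,.052)
find("wrist",.4217,-.0807,.04,.007,.015)
find("wrist",.4304,.022,.04,.022,.034)
find("wrist",.5283,.0288,.04,.007,.015)
find("wrist",.5286,-.0736,.04,.022,.034)
E
```

```text
full drot deg [ 0.06 -0.26 -0.  ]
yaw -0.00 tilt [ 0.0045 -0.0011] pos [ 0.4257 -0.0436  0.1681] F [-0.1  0.5 -0.9] op 0.0300 t 12.0
  rz -0.00  lin(after rot) [-0.004   0.0371  0.1521]  lin(before rot) [-0.0047  0.0369  0.1521]
n 3833 z med/95 0.0321 0.0333 circ [0.4246 0.1279] D 0.0551 rect [0.4249 0.1274] [0.0529 0.0538] 72.7
n 335 z med/95 0.0458 0.0471 circ [0.4249 0.1276] D 0.0149 rect [0.425  0.1274] [0.0136 0.014 ] 17.4
n 1395 z med/95 0.0102 0.0115 circ [ 0.4216 -0.0815] D 0.0383 rect [ 0.4217 -0.0815] [0.0373 0.037 ] 19.1
n 879 z med/95 0.0269 0.0282 circ [0.4304 0.0224] D 0.0387 rect [0.4305 0.0223] [0.0372 0.0371] 48.7
n 3872 z med/95 0.01 0.0113 circ [0.5283 0.0286] D 0.0638 rect [0.5285 0.029 ] [0.0463 0.0466] 17.9
n 1696 z med/95 0.0269 0.0281 circ [ 0.529  -0.0735] D 0.0637 rect [ 0.5293 -0.0733] [0.0463 0.0464] 67.9
```

Request:
{"op": "jog_arm", "data": {"steps": [{"delta_rot": [0, -0.2, 0], "linear": [-0.002, 0.02, 0.03], "grip": 0.03}, {"delta_rot": [0, 0, 0], "linear": [-0.002, 0.0171, 0.03], "grip": 0.03}, {"delta_rot": [0, 0, 0], "linear": [0, 0, 0.03], "grip": 0.03}, {"delta_rot": [0, 0, 0], "linear": [0, 0, 0.03], "grip": 0.03}, {"delta_rot": [0, 0, 0], "linear": [0, 0, 0.01], "grip": 0.03}, {"delta_rot": [0, 0, 0], "linear": [0, 0, 0], "grip": 0.03}, {"delta_rot": [0, 0, 0], "linear": [0, 0, 0], "grip": 0.03}]}}

```text
t: 12.75
tool_pos: [0.4215, -0.0793, 0.0368]
tool_rot: [3.141, 0.0, -0.003]
contact_force: [0.7, -0.5, 0.1]
opening: 0.03
grip_force: 0.0
```

```bash
python3 - <<'E'
from h import *
plan(.4217,-.081,.0137,0)
E
```

```text
full drot deg [0.03 0.1  0.  ]
yaw 0.00 tilt [-0.0018 -0.0006] pos [ 0.4215 -0.0793  0.0368] F [ 0.7 -0.5  0.1] op 0.0300 t 12.8
  rz 0.00  lin(after rot) [0.0002 0.0017 0.0231]  lin(before rot) [0.0002 0.0017 0.0231]
```

Request:
{"op": "jog_arm", "data": {"steps": [{"delta_rot": [0, 0.1, 0], "linear": [0.0002, 0.0017, 0.01], "grip": 0.03}, {"delta_rot": [0, 0, 0], "linear": [0, 0, 0.009], "grip": 0.03}, {"delta_rot": [0, 0, 0], "linear": [0, 0, 0.004], "grip": 0.03}, {"delta_rot": [0, 0, 0], "linear": [0, 0, 0], "grip": 0.01}, {"delta_rot": [0, 0, 0], "linear": [0, 0, 0], "grip": 0.01}, {"delta_rot": [0, 0, 0], "linear": [0, 0, 0], "grip": 0.01}, {"delta_rot": [0, 0, 0], "linear": [0, 0, -0.01], "grip": 0.01}, {"delta_rot": [0, 0, 0], "linear": [0, 0, -0.02], "grip": 0.01}, {"delta_rot": [0, 0, 0], "linear": [0, 0, -0.02], "grip": 0.01}, {"delta_rot": [0, 0, 0], "linear": [0, 0, 0], "grip": 0.01}]}}

```text
t: 13.75
tool_pos: [0.4234, -0.0818, 0.0662]
tool_rot: [3.139, -0.0, 0.008]
contact_force: [0.9, 0.1, -0.2]
opening: 0.0113
grip_force: 54.3
```

```bash
python3 - <<'E'
from h import *
plan(.4305,.0223,.0635,0); held(.019); find("wrist",.4305,.0223,.04,.022,.034)
E
```

```text
full drot deg [ 0.14 -0.29 -0.02]
yaw -0.02 tilt [ 0.0051 -0.0025] pos [ 0.4234 -0.0818  0.0662] F [ 0.9  0.1 -0.2] op 0.0113 t 13.8
  rz -0.02  lin(after rot) [ 0.0071 -0.1041  0.0027]  lin(before rot) [ 0.007  -0.1041  0.0025]
held n 2384 zmed 0.0018 x max 0.0204 y range [-0.0179  0.0181]
  centre est x 0.0014 y 0.0001
n 2175 z med/95 0.0266 0.0279 circ [0.4309 0.0225] D 0.039 rect [0.4307 0.0223] [0.0375 0.0377] 54.7
```

Request:
{"op": "jog_arm", "data": {"steps": [{"delta_rot": [0.1, -0.3, 0], "linear": [0.001, -0.01, 0], "grip": 0.01}, {"delta_rot": [0, 0, 0], "linear": [0.001, -0.022, 0], "grip": 0.01}, {"delta_rot": [0, 0, 0], "linear": [0.001, -0.022, 0], "grip": 0.01}, {"delta_rot": [0, 0, 0], "linear": [0.001, -0.022, 0], "grip": 0.01}, {"delta_rot": [0, 0, 0], "linear": [0.001, -0.019, 0], "grip": 0.01}, {"delta_rot": [0, 0, 0], "linear": [0, -0.009, 0], "grip": 0.01}, {"delta_rot": [0, 0, 0], "linear": [0, 0, 0], "grip": 0.01}, {"delta_rot": [0, 0, 0], "linear": [0, 0, 0], "grip": 0.01}]}}

```text
t: 14.6
tool_pos: [0.4253, 0.0231, 0.0619]
tool_rot: [-3.14, -0.0, 0.013]
contact_force: [-0.1, 0.4, -0.7]
opening: 0.0109
grip_force: 54.3
```

```bash
python3 - <<'E'
from h import *
held(.019); plan(.4289,.0222,.0345,0)
E
```

```text
held n 2366 zmed 0.0017 x max 0.0205 y range [-0.0179  0.0179]
  centre est x 0.0015 y -0.0
  full drot deg [-0.1   0.46 -0.04]
yaw -0.04 tilt [-0.008   0.0017] pos [0.4255 0.0228 0.0621] F [-0.2 -0.1  0. ] op 0.0111 t 14.7
  rz -0.04  lin(after rot) [0.0034 0.0006 0.0276]  lin(before rot) [0.0036 0.0006 0.0276]
```

Request:
{"op": "jog_arm", "data": {"steps": [{"delta_rot": [-0.1, 0.46, 0], "linear": [0.0034, 0.0006, 0], "grip": 0.01}, {"delta_rot": [0, 0, 0], "linear": [0, 0, 0.01], "grip": 0.01}, {"delta_rot": [0, 0, 0], "linear": [0, 0, 0.006], "grip": 0.01}, {"delta_rot": [0, 0, 0], "linear": [0, 0, 0.004], "grip": 0.01}, {"delta_rot": [0, 0, 0], "linear": [0, 0, 0.004], "grip": 0.01}, {"delta_rot": [0, 0, 0], "linear": [0, 0, 0.003], "grip": 0.01}, {"delta_rot": [0, 0, 0], "linear": [0, 0, 0], "grip": 0.01}]}}

```text
t: 15.35
tool_pos: [0.4288, 0.0226, 0.0349]
tool_rot: [-3.141, 0.001, 0.0]
contact_force: [-0.6, 0.9, -0.0]
opening: 0.011
grip_force: 54.3
```

```bash
python3 - <<'E'
from h import *
plan(.4289,.0222,.0345,0);held(.019)
E
```

```text
full drot deg [-0.02  0.01 -0.02]
yaw -0.02 tilt [-0.0002  0.0003] pos [0.4288 0.0226 0.0349] F [-0.6  0.9 -0. ] op 0.0110 t 15.3
  rz -0.02  lin(after rot) [0.0001 0.0004 0.0004]  lin(before rot) [0.0001 0.0004 0.0004]
held n 2626 zmed 0.0018 x max 0.0206 y range [-0.018   0.0178]
  centre est x 0.0016 y -0.0001
```

Request:
{"op": "jog_arm", "data": {"steps": [{"delta_rot": [0, 0, 0], "linear": [0, 0, 0.0012], "grip": 0.01}, {"delta_rot": [0, 0, 0], "linear": [0, 0, 0], "grip": 0.03}, {"delta_rot": [0, 0, 0], "linear": [0, 0, 0], "grip": 0.03}, {"delta_rot": [0, 0, 0], "linear": [0, 0, -0.01], "grip": 0.03}, {"delta_rot": [0, 0, 0], "linear": [0, 0, -0.03], "grip": 0.03}, {"delta_rot": [0, 0, -6], "linear": [0, 0, -0.03], "grip": 0.03}, {"delta_rot": [0, 0, -6], "linear": [0, 0, -0.03], "grip": 0.03}, {"delta_rot": [0, 0, -6], "linear": [0, 0, -0.03], "grip": 0.03}, {"delta_rot": [0, 0, 0], "linear": [0.02, 0, 0], "grip": 0.03}, {"delta_rot": [0, 0, 0], "linear": [0, 0, 0], "grip": 0.03}]}}

```text
t: 16.4
tool_pos: [0.4501, 0.0288, 0.167]
tool_rot: [3.102, 0.492, 0.008]
contact_force: [-1.3, 0.8, 0.2]
opening: 0.0302
grip_force: 0.0
```

```bash
python3 - <<'E'
from h import *
plan(.5284,.0289,.036,18);snap("wrist")
find("wrist",.4305,.0223,.04,.022,.038)
find("wrist",.4305,.0223,.04,.042,.052)
find("wrist",.5283,.0288,.04,.007,.015)
find("wrist",.5283,.0288,.012,.02,.03)
find("wrist",.5286,-.0736,.04,.022,.034)
E
```

```text
full drot deg [ 0.1  -0.29  0.01]
yaw 18.01 tilt [ 0.0054 -0.0001] pos [0.4501 0.0288 0.167 ] F [-1.3  0.8  0.2] op 0.0302 t 16.4
  rz 0.01  lin(after rot) [0.0745 0.0242 0.131 ]  lin(before rot) [0.0739 0.0239 0.1314]
n 1603 z med/95 0.0321 0.0333 circ [0.4313 0.0223] D 0.0383 rect [0.4314 0.0225] [0.0372 0.037 ] 61.4
n 283 z med/95 0.046 0.0471 circ [0.4312 0.0226] D 0.0135 rect [0.4313 0.0226] [0.0134 0.013 ] 18.2
n 3623 z med/95 0.0101 0.0113 circ [0.5286 0.0289] D 0.0633 rect [0.5282 0.0286] [0.0461 0.0454] 18.1
n 386 z med/95 0.0239 0.0252 circ [0.5284 0.029 ] D 0.0175 rect [0.5284 0.029 ] [0.0136 0.0129] 18.1
n 1626 z med/95 0.0267 0.0281 circ [ 0.5289 -0.0736] D 0.0646 rect [ 0.5291 -0.0732] [0.0468 0.0463] 68.6
```

Small lid is seated. Now the square lid.

Request:
{"op": "jog_arm", "data": {"steps": [{"delta_rot": [0, -0.2, 0.1], "linear": [0.025, 0.008, 0.02], "grip": 0.03}, {"delta_rot": [0, 0, 0], "linear": [0.025, 0.008, 0.03], "grip": 0.03}, {"delta_rot": [0, 0, 0], "linear": [0.0245, 0.008, 0.03], "grip": 0.03}, {"delta_rot": [0, 0, 0], "linear": [0, 0, 0.03], "grip": 0.03}, {"delta_rot": [0, 0, 0], "linear": [0, 0, 0.021], "grip": 0.03}, {"delta_rot": [0, 0, 0], "linear": [0, 0, 0], "grip": 0.03}, {"delta_rot": [0, 0, 0], "linear": [0, 0, 0], "grip": 0.03}]}}

```text
t: 17.15
tool_pos: [0.5251, 0.0286, 0.0328]
tool_rot: [3.103, 0.488, -0.007]
contact_force: [0.1, 0.3, 0.6]
opening: 0.0297
grip_force: 0.0
```

```bash
python3 - <<'E'
from h import *
plan(.5284,.0289,.0135,18.1)
E
```

```text
full drot deg [-0.04  0.26 -0.23]
yaw 17.87 tilt [-0.0046 -0.0008] pos [0.5251 0.0286 0.0328] F [0.1 0.3 0.6] op 0.0297 t 17.1
  rz -0.23  lin(after rot) [0.0033 0.0008 0.0193]  lin(before rot) [0.0034 0.0008 0.0193]
```

Request:
{"op": "jog_arm", "data": {"steps": [{"delta_rot": [0, 0.26, -0.2], "linear": [0.0032, 0.0008, 0.006], "grip": 0.03}, {"delta_rot": [0, 0, 0], "linear": [0, 0, 0.009], "grip": 0.03}, {"delta_rot": [0, 0, 0], "linear": [0, 0, 0.004], "grip": 0.03}, {"delta_rot": [0, 0, 0], "linear": [0, 0, 0], "grip": 0.01}, {"delta_rot": [0, 0, 0], "linear": [0, 0, 0], "grip": 0.01}, {"delta_rot": [0, 0, 0], "linear": [0, 0, 0], "grip": 0.01}, {"delta_rot": [0, 0, 0], "linear": [0, 0, -0.01], "grip": 0.01}, {"delta_rot": [0, 0, 0], "linear": [0, 0, -0.02], "grip": 0.01}, {"delta_rot": [0, 0, 0], "linear": [0, 0, -0.02], "grip": 0.01}, {"delta_rot": [0, 0, 0], "linear": [0, 0, 0], "grip": 0.01}]}}

```text
t: 18.15
tool_pos: [0.5322, 0.0287, 0.0683]
tool_rot: [3.101, 0.494, 0.014]
contact_force: [1.0, -1.3, -0.2]
opening: 0.0118
grip_force: 58.6
```

```bash
python3 - <<'E'
from h import *
held(.023); plan(.5289,-.0735,.0635,-21.6)
im,W=cloud("wrist"); o=ctrl.get_obs();L=(W-o["tool_pos"])@Rr.from_rotvec(o["tool_rot"]).as_matrix()
m=(abs(L[...,2]-.003)<.006)&(np.hypot(L[...,0],L[...,1])<.04)&(L[...,0]>.005)&(im.min(2)>90)
print(cv2.minAreaRect(L[m][:,:2].astype(np.float32)))
E
```

```text
held n 4983 zmed 0.0038 x max 0.0228 y range [-0.0226  0.0231]
  centre est x -0.0002 y 0.0002
  full drot deg [-2.000e-02 -3.700e-01  3.968e+01]
yaw 18.08 tilt [0.0063 0.0001] pos [0.531  0.0288 0.0664] F [ 0.8 -0.  -1.4] op 0.0122 t 18.2
  rz 39.68  lin(after rot) [0.0357 0.0958 0.0029]  lin(before rot) [-0.0337  0.0966  0.0029]
((0.014636109583079815, 0.0006380397826433182), (0.04613889753818512, 0.019192423671483994), 89.886474609375)
```

Request:
{"op": "jog_arm", "data": {"steps": [{"delta_rot": [0, -0.37, 0], "linear": [0, 0, 0], "grip": 0.01}, {"delta_rot": [0, 0, 6.68], "linear": [0, 0, 0], "grip": 0.01}, {"delta_rot": [0, 0, 6.6], "linear": [0, 0, 0], "grip": 0.01}, {"delta_rot": [0, 0, 6.6], "linear": [0, 0, 0], "grip": 0.01}, {"delta_rot": [0, 0, 6.6], "linear": [0, 0, 0], "grip": 0.01}, {"delta_rot": [0, 0, 6.6], "linear": [0, 0, 0], "grip": 0.01}, {"delta_rot": [0, 0, 6.6], "linear": [0, 0, 0], "grip": 0.01}, {"delta_rot": [0, 0, 0], "linear": [0, 0, 0], "grip": 0.01}]}}

```text
t: 19.0
tool_pos: [0.5282, 0.029, 0.0627]
tool_rot: [3.083, -0.588, -0.011]
contact_force: [0.8, -1.0, -0.8]
opening: 0.0121
grip_force: 58.6
```

Request:
{"op": "jog_arm", "data": {"steps": [{"delta_rot": [0, 0, 0], "linear": [0.004, 0.01, 0], "grip": 0.01}, {"delta_rot": [0, 0, 0], "linear": [0.008, 0.021, 0], "grip": 0.01}, {"delta_rot": [0, 0, 0], "linear": [0.008, 0.022, 0], "grip": 0.01}, {"delta_rot": [0, 0, 0], "linear": [0.008, 0.021, 0], "grip": 0.01}, {"delta_rot": [0, 0, 0], "linear": [0.005, 0.014, 0], "grip": 0.01}, {"delta_rot": [0, 0, 0], "linear": [0.003, 0.008, 0], "grip": 0.01}, {"delta_rot": [0, 0, 0], "linear": [0, 0, 0], "grip": 0.01}, {"delta_rot": [0, 0, 0], "linear": [0, 0, 0], "grip": 0.01}]}}

```text
t: 19.8
tool_pos: [0.5273, -0.0734, 0.0642]
tool_rot: [3.084, -0.588, -0.007]
contact_force: [-0.2, 0.8, -0.6]
opening: 0.0119
grip_force: 58.6
```

```bash
python3 - <<'E'
from h import *
held(.023); plan(.5289,-.0735,.036,-21.6)
E
```

```text
held n 4975 zmed 0.0038 x max 0.0227 y range [-0.023   0.0226]
  centre est x -0.0003 y -0.0002
  full drot deg [0.16 0.22 0.04]
yaw -21.56 tilt [-0.0046 -0.0011] pos [ 0.5273 -0.0731  0.0642] F [-0.1 -0.2 -0.9] op 0.0123 t 19.9
  rz 0.04  lin(after rot) [ 0.0016 -0.0002  0.0282]  lin(before rot) [ 0.0017 -0.0003  0.0282]
```

Request:
{"op": "jog_arm", "data": {"steps": [{"delta_rot": [0.16, 0.22, 0], "linear": [0.0016, -0.0002, 0], "grip": 0.01}, {"delta_rot": [0, 0, 0], "linear": [0, 0, 0.01], "grip": 0.01}, {"delta_rot": [0, 0, 0], "linear": [0, 0, 0.007], "grip": 0.01}, {"delta_rot": [0, 0, 0], "linear": [0, 0, 0.004], "grip": 0.01}, {"delta_rot": [0, 0, 0], "linear": [0, 0, 0.004], "grip": 0.01}, {"delta_rot": [0, 0, 0], "linear": [0, 0, 0.003], "grip": 0.01}, {"delta_rot": [0, 0, 0], "linear": [0, 0, 0], "grip": 0.01}]}}

```text
t: 20.55
tool_pos: [0.5291, -0.0741, 0.0362]
tool_rot: [3.086, -0.589, 0.0]
contact_force: [1.1, -0.6, -0.1]
opening: 0.0118
grip_force: 58.7
```

```bash
python3 - <<'E'
from h import *
plan(.5289,-.0735,.036,-21.6);held(.023)
E
```

```text
full drot deg [ 0.01 -0.02 -0.  ]
yaw -21.60 tilt [ 0.0002 -0.0003] pos [ 0.5291 -0.0741  0.0362] F [ 1.1 -0.6 -0.1] op 0.0118 t 20.6
  rz -0.00  lin(after rot) [-0.0004 -0.0005  0.0002]  lin(before rot) [-0.0004 -0.0005  0.0002]
held n 5061 zmed 0.0038 x max 0.0227 y range [-0.0231  0.0226]
  centre est x -0.0003 y -0.0003
```

Request:
{"op": "jog_arm", "data": {"steps": [{"delta_rot": [0, 0, 0], "linear": [0, 0, 0.0012], "grip": 0.01}, {"delta_rot": [0, 0, 0], "linear": [0, 0, 0], "grip": 0.03}, {"delta_rot": [0, 0, 0], "linear": [0, 0, 0], "grip": 0.03}, {"delta_rot": [0, 0, 0], "linear": [0, 0, -0.01], "grip": 0.03}, {"delta_rot": [0, 0, 0], "linear": [0, 0, -0.03], "grip": 0.03}, {"delta_rot": [0, 0, 0], "linear": [-0.01, 0, -0.04], "grip": 0.075}, {"delta_rot": [0, 0, 0], "linear": [-0.02, 0, -0.04], "grip": 0.075}, {"delta_rot": [0, 0, 0], "linear": [-0.02, 0, -0.02], "grip": 0.075}, {"delta_rot": [0, 0, 0], "linear": [0, 0, 0], "grip": 0.075}]}}

```text
t: 21.5
tool_pos: [0.4837, -0.0556, 0.1801]
tool_rot: [3.085, -0.588, 0.014]
contact_force: [0.7, -0.5, 0.6]
opening: 0.0749
grip_force: 0.0
```

```bash
python3 - <<'E'
from h import *
snap("wrist","pics/w5.png")
find("wrist",.5289,-.0738,.035,.022,.038)
find("wrist",.5289,-.0738,.014,.042,.052)
find("wrist",.4305,.0223,.04,.022,.038)
find("wrist",.4247,.1275,.04,.022,.038)
plan(.529,-.0737,.09,68.4)
E
```

```text
n 3587 z med/95 0.0321 0.0333 circ [ 0.529  -0.0737] D 0.064 rect [ 0.5288 -0.0739] [0.0461 0.0457] 68.4
n 396 z med/95 0.0458 0.0471 circ [ 0.5291 -0.0736] D 0.0179 rect [ 0.5289 -0.074 ] [0.0134 0.0137] 68.2
n 1344 z med/95 0.0321 0.0336 circ [0.4306 0.0222] D 0.0388 rect [0.4311 0.0223] [0.0374 0.0372] 27.3
n 1471 z med/95 0.032 0.0333 circ [0.4268 0.1288] D 0.0537 rect [0.4364 0.1314] [0.0298 0.0532] 15.0
  full drot deg [  0.24  -0.28 -89.98]
yaw -21.58 tilt [ 0.0055 -0.0018] pos [ 0.4833 -0.0557  0.1777] F [ 0.4 -0.  -0.4] op 0.0750 t 21.6
  rz -89.98  lin(after rot) [0.0001 0.0491 0.0877]  lin(before rot) [ 0.0486 -0.      0.088 ]
```

View pics/w5.png

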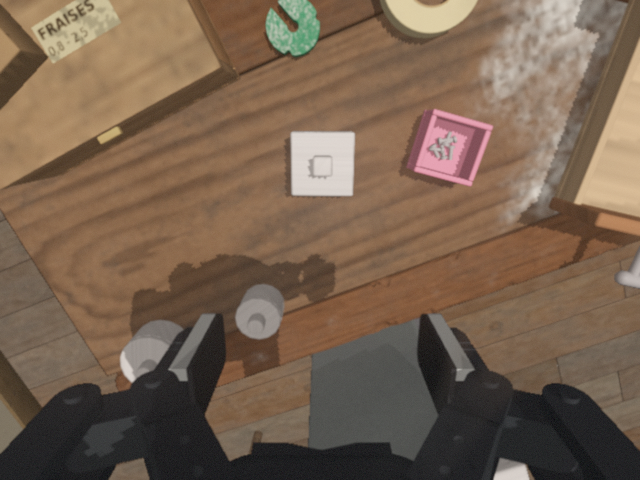

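Request:
{"op": "jog_arm", "data": {"steps": [{"delta_rot": [0.24, -0.28, 0], "linear": [0, 0, 0], "grip": 0.065}, {"delta_rot": [0, 0, -8.18], "linear": [0, 0, 0], "grip": 0.065}, {"delta_rot": [0, 0, -8.18], "linear": [0, 0, 0], "grip": 0.065}, {"delta_rot": [0, 0, -8.18], "linear": [0, 0, 0], "grip": 0.065}, {"delta_rot": [0, 0, -8.18], "linear": [0, 0, 0], "grip": 0.065}, {"delta_rot": [0, 0, -8.18], "linear": [0, 0, 0], "grip": 0.065}, {"delta_rot": [0, 0, -8.18], "linear": [0, 0, 0], "grip": 0.065}, {"delta_rot": [0, 0, -8.18], "linear": [0, 0, 0], "grip": 0.065}, {"delta_rot": [0, 0, -8.18], "linear": [0, 0, 0], "grip": 0.065}, {"delta_rot": [0, 0, -8.18], "linear": [0, 0, 0], "grip": 0.065}]}}

```text
t: 22.55
tool_pos: [0.4819, -0.0557, 0.1728]
tool_rot: [-2.812, -1.382, 0.005]
contact_force: [0.3, -0.3, -0.5]
opening: 0.0649
grip_force: 0.0
```

Request:
{"op": "jog_arm", "data": {"steps": [{"delta_rot": [0, 0, -8.18], "linear": [0, 0, 0], "grip": 0.065}, {"delta_rot": [0, 0, -8.18], "linear": [0, 0, 0], "grip": 0.065}, {"delta_rot": [0, 0, 0], "linear": [0, 0.0165, 0.02], "grip": 0.065}, {"delta_rot": [0, 0, 0], "linear": [0, 0.0165, 0.03], "grip": 0.065}, {"delta_rot": [0, 0, 0], "linear": [0, 0.016, 0.03], "grip": 0.065}, {"delta_rot": [0, 0, 0], "linear": [0, 0, 0], "grip": 0.065}, {"delta_rot": [0, 0, 0], "linear": [0, 0, 0], "grip": 0.065}]}}

```text
t: 23.25
tool_pos: [0.5266, -0.073, 0.0929]
tool_rot: [-2.591, -1.759, 0.004]
contact_force: [-0.4, 0.3, 0.3]
opening: 0.0652
grip_force: 0.0
```

```bash
python3 - <<'E'
from h import *
plan(.529,-.0738,.003,68.4)
E
```

```text
full drot deg [-0.55 -0.21 -0.04]
yaw 68.36 tilt [-0.0075  0.0069] pos [ 0.5266 -0.073   0.0929] F [-0.4  0.3  0.3] op 0.0652 t 23.2
  rz -0.04  lin(after rot) [0.0002 0.0025 0.0899]  lin(before rot) [-0.0002  0.0034  0.0899]
```

Request:
{"op": "jog_arm", "data": {"steps": [{"delta_rot": [-0.55, -0.21, 0], "linear": [0, 0.003, 0], "grip": 0.065}, {"delta_rot": [0, 0, 0], "linear": [0, 0, 0.025], "grip": 0.065}, {"delta_rot": [0, 0, 0], "linear": [0, 0, 0.025], "grip": 0.065}, {"delta_rot": [0, 0, 0], "linear": [0, 0, 0.02], "grip": 0.065}, {"delta_rot": [0, 0, 0], "linear": [0, 0, 0.012], "grip": 0.065}, {"delta_rot": [0, 0, 0], "linear": [0, 0, 0.006], "grip": 0.065}, {"delta_rot": [0, 0, 0], "linear": [0, 0, 0], "grip": 0.065}, {"delta_rot": [0, 0, 0], "linear": [0, 0, 0], "grip": 0.065}]}}

```text
t: 24.05
tool_pos: [0.532, -0.0747, 0.0082]
tool_rot: [2.594, 1.762, 0.007]
contact_force: [-0.4, 0.2, -0.7]
opening: 0.0652
grip_force: 0.0
```

```bash
python3 - <<'E'
from h import *
plan(.529,-.0738,.003,68.4)
E
```

```text
full drot deg [ 0.42 -0.03 -0.02]
yaw 68.38 tilt [ 0.007  -0.0022] pos [ 0.532  -0.0747  0.0082] F [-0.4  0.2 -0.7] op 0.0652 t 24.1
  rz -0.02  lin(after rot) [-0.0003 -0.0032  0.0052]  lin(before rot) [-0.0003 -0.0032  0.0052]
```

Request:
{"op": "jog_arm", "data": {"steps": [{"delta_rot": [0.42, 0, 0], "linear": [0, -0.003, 0.0045], "grip": 0.065}, {"delta_rot": [0, 0, 0], "linear": [0, 0, 0], "grip": 0.065}, {"delta_rot": [0, 0, 0], "linear": [0, 0, 0], "grip": 0.04}, {"delta_rot": [0, 0, 0], "linear": [0, 0, 0], "grip": 0.04}, {"delta_rot": [0, 0, 0], "linear": [0, 0, 0], "grip": 0.04}, {"delta_rot": [0, 0, 0], "linear": [0, 0, 0], "grip": 0.04}], "newtons": 80}}

```text
t: 24.65
tool_pos: [0.5288, -0.0735, 0.0029]
tool_rot: [-2.598, -1.765, 0.0]
contact_force: [0.1, 0.2, 2.6]
opening: 0.0448
grip_force: 82.7
```

Request:
{"op": "jog_arm", "data": {"steps": [{"delta_rot": [0, 0, 0], "linear": [0, 0, -0.01], "grip": 0.04}, {"delta_rot": [0, 0, 0], "linear": [0, 0, -0.025], "grip": 0.04}, {"delta_rot": [0, 0, 0], "linear": [0, 0, -0.03], "grip": 0.04}, {"delta_rot": [0, 0, 0], "linear": [0, 0, -0.03], "grip": 0.04}, {"delta_rot": [0, 0, 0], "linear": [0, 0, -0.02], "grip": 0.04}, {"delta_rot": [0, 0, 6], "linear": [0, 0, 0], "grip": 0.04}, {"delta_rot": [0, 0, 5.9], "linear": [0, 0, 0], "grip": 0.04}, {"delta_rot": [0, 0, 0], "linear": [0, 0, 0], "grip": 0.04}]}}

```text
t: 25.45
tool_pos: [0.528, -0.0733, 0.1174]
tool_rot: [-2.765, -1.486, 0.003]
contact_force: [0.3, -0.0, -2.1]
opening: 0.0449
grip_force: 82.4
```

```bash
python3 - <<'E'
from h import *
plan(.440,-.3645,.12,56.5)
E
```

```text
full drot deg [-0.16  0.02 -0.01]
yaw 56.49 tilt [-0.0026  0.0013] pos [ 0.528  -0.0733  0.1174] F [ 0.3 -0.  -2.1] op 0.0449 t 25.4
  rz -0.01  lin(after rot) [-0.2914  0.0873 -0.0026]  lin(before rot) [-0.2914  0.0874 -0.0028]
```

Request:
{"op": "jog_arm", "data": {"steps": [{"delta_rot": [0, 0, 0], "linear": [-0.016, 0.0048, 0], "grip": 0.04}, {"delta_rot": [0, 0, 0], "linear": [-0.035, 0.0105, 0], "grip": 0.04}, {"delta_rot": [0, 0, 0], "linear": [-0.036, 0.0108, 0], "grip": 0.04}, {"delta_rot": [0, 0, 0], "linear": [-0.036, 0.0108, 0], "grip": 0.04}, {"delta_rot": [0, 0, 0], "linear": [-0.036, 0.0108, 0], "grip": 0.04}, {"delta_rot": [0, 0, 0], "linear": [-0.036, 0.0108, 0], "grip": 0.04}, {"delta_rot": [0, 0, 0], "linear": [-0.036, 0.0108, 0], "grip": 0.04}, {"delta_rot": [0, 0, 0], "linear": [-0.03, 0.009, 0], "grip": 0.04}, {"delta_rot": [0, 0, 0], "linear": [-0.02, 0.006, 0], "grip": 0.04}, {"delta_rot": [0, 0, 0], "linear": [-0.0104, 0.0031, 0], "grip": 0.04}]}}

```text
t: 26.45
tool_pos: [0.4395, -0.366, 0.1169]
tool_rot: [-2.765, -1.485, 0.003]
contact_force: [0.8, 1.0, -1.0]
opening: 0.0447
grip_force: 82.3
```

```bash
python3 - <<'E'
from h import *
ctrl.get_image("top");plan(.440,-.3645,.0185,56.5)
snap("wrist","pics/w6.png");im,W=cloud("wrist")
c=np.array([.572,-.447]);xd=np.array([.834,-.552]);yd=np.array([.552,.834]);L=W[...,:2]-c;a=L@xd;b=L@yd
m=(abs(W[...,2]-.0705)<.003)&(a<-.19)&(a>-.3)&(abs(b)<.12); print("panel top",np.nanpercentile(a[m],[2,50,98]),np.nanpercentile(b[m],[1,99]))
E
```

```text
full drot deg [-0.16  0.06 -0.05]
yaw 56.45 tilt [-0.0028  0.0007] pos [ 0.4394 -0.3667  0.117 ] F [-0.4 -1.  -1.1] op 0.0448 t 26.5
  rz -0.05  lin(after rot) [ 0.0022 -0.0007  0.0985]  lin(before rot) [ 0.0022 -0.0004  0.0985]
panel top [-0.23935801 -0.23411345 -0.2297741 ] [-0.06349657  0.09878001]
```

View pics/w6.png

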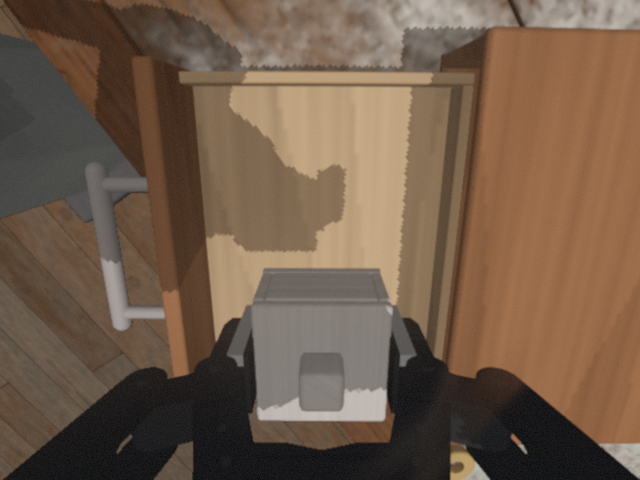

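Request:
{"op": "jog_arm", "data": {"steps": [{"delta_rot": [-0.16, 0, 0], "linear": [0.0022, -0.0005, 0.01], "grip": 0.04}, {"delta_rot": [0, 0, 0], "linear": [0, 0, 0.025], "grip": 0.04}, {"delta_rot": [0, 0, 0], "linear": [0, 0, 0.025], "grip": 0.04}, {"delta_rot": [0, 0, 0], "linear": [0, 0, 0.02], "grip": 0.04}, {"delta_rot": [0, 0, 0], "linear": [0, 0, 0.01], "grip": 0.04}, {"delta_rot": [0, 0, 0], "linear": [0, 0, 0.004], "grip": 0.04}, {"delta_rot": [0, 0, 0], "linear": [0, 0, 0], "grip": 0.04}, {"delta_rot": [0, 0, 0], "linear": [0, 0, 0], "grip": 0.04}]}}

```text
t: 27.35
tool_pos: [0.442, -0.363, 0.0243]
tool_rot: [2.765, 1.486, 0.001]
contact_force: [0.1, -0.2, -1.4]
opening: 0.045
grip_force: 82.3
```

```bash
python3 - <<'E'
from h import *
plan(.440,-.3645,.0182,56.5)
E
```

```text
full drot deg [0.14 0.03 0.01]
yaw 56.51 tilt [ 0.0017 -0.0018] pos [ 0.442  -0.363   0.0243] F [ 0.1 -0.2 -1.4] op 0.0450 t 27.4
  rz 0.01  lin(after rot) [-0.0024 -0.0008  0.0061]  lin(before rot) [-0.0024 -0.0009  0.0061]
```

Request:
{"op": "jog_arm", "data": {"steps": [{"delta_rot": [0.14, 0, 0], "linear": [-0.002, 0, 0.004], "grip": 0.04}, {"delta_rot": [0, 0, 0], "linear": [0, 0, 0.002], "grip": 0.04}, {"delta_rot": [0, 0, 0], "linear": [0, 0, 0], "grip": 0.04}]}}

```text
t: 27.65
tool_pos: [0.4405, -0.365, 0.0179]
tool_rot: [-2.768, -1.486, 0.001]
contact_force: [0.4, -0.4, -0.4]
opening: 0.0449
grip_force: 82.5
```

Request:
{"op": "jog_arm", "data": {"steps": [{"delta_rot": [0, 0, 0], "linear": [0, 0, 0], "grip": 0.062}, {"delta_rot": [0, 0, 0], "linear": [0, 0, 0], "grip": 0.062}, {"delta_rot": [0, 0, 0], "linear": [0, 0, -0.01], "grip": 0.062}, {"delta_rot": [0, 0, 0], "linear": [0, 0, -0.025], "grip": 0.062}, {"delta_rot": [0, 0, 0], "linear": [0, 0, -0.035], "grip": 0.062}, {"delta_rot": [0, 0, 0], "linear": [0, 0, -0.035], "grip": 0.062}, {"delta_rot": [0, 0, 0], "linear": [0, 0, -0.035], "grip": 0.062}, {"delta_rot": [0, 0, 0], "linear": [-0.02, 0, -0.03], "grip": 0.062}, {"delta_rot": [0, 0, 0], "linear": [-0.03, 0, -0.03], "grip": 0.062}, {"delta_rot": [0, 0, 0], "linear": [-0.0, 0, 0], "grip": 0.062}]}}

```text
t: 28.65
tool_pos: [0.4133, -0.4104, 0.2244]
tool_rot: [2.761, 1.478, -0.0]
contact_force: [-0.8, 0.4, 1.2]
opening: 0.0615
grip_force: 0.0
```

```bash
cat >> h.py <<'E'
def drw():
    """drawer frame: a,b relative to cabinet top rect centre"""
    im,W=cloud("wrist")
    c=np.array([.572,-.447]);xd=np.array([.834,-.552]);yd=np.array([.552,.834]);L=W[...,:2]-c;a=L@xd;b=L@yd
    m=(abs(W[...,2]-.0705)<.003)&(a<-.1)&(a>-.3)&(abs(b)<.12); print("panel top a",np.nanpercentile(a[m],[2,98]).round(4))
    m=(abs(W[...,2]-.048)<.0025)&(a<-.09)&(a>-.23)&(abs(b)<.09)
    n,l,s,cc=cv2.connectedComponentsWithStats(m.astype(np.uint8))
    for i in range(1,n):
        if s[i,4]>150: print("lid top in drawer a,b",a[l==i].mean().round(4),b[l==i].mean().round(4),"rect",[np.round(v,4) for v in cv2.minAreaRect(W[l==i][:,:2].astype(np.float32))],"z",W[l==i][:,2].mean().round(4))
E
python3 - <<'E'
from h import *
snap("wrist","pics/w7.png");drw();find("wrist",.4305,.0223,.04,.022,.038);plan(.4307,.0223,.2,56.5)
E
```

```text
panel top a [-0.2396 -0.2298]
lid top in drawer a,b -0.1543 -0.0032 rect [array([ 0.4413, -0.3651]), array([0.0454, 0.046 ]), np.float64(56.0931)] z 0.0471
few 0
  full drot deg [ 0.26  0.13 -0.14]
yaw 56.36 tilt [ 0.0025 -0.0043] pos [ 0.4132 -0.4084  0.2214] F [-0.3  0.8  0.1] op 0.0621 t 28.7
  rz -0.14  lin(after rot) [ 0.3688 -0.2231  0.0214]  lin(before rot) [ 0.3683 -0.2241  0.0196]
```

Request:
{"op": "jog_arm", "data": {"steps": [{"delta_rot": [0.2, 0.1, -0.14], "linear": [0.02, -0.012, 0], "grip": 0.06}, {"delta_rot": [0, 0, 0], "linear": [0.038, -0.023, 0], "grip": 0.06}, {"delta_rot": [0, 0, 0], "linear": [0.04, -0.0242, 0], "grip": 0.06}, {"delta_rot": [0, 0, 0], "linear": [0.04, -0.0242, 0], "grip": 0.06}, {"delta_rot": [0, 0, 0], "linear": [0.04, -0.0242, 0], "grip": 0.06}, {"delta_rot": [0, 0, 0], "linear": [0.04, -0.0242, 0], "grip": 0.06}, {"delta_rot": [0, 0, 0], "linear": [0.04, -0.0242, 0.01], "grip": 0.06}, {"delta_rot": [0, 0, 0], "linear": [0.04, -0.0242, 0.01], "grip": 0.06}, {"delta_rot": [0, 0, 0], "linear": [0.02, -0.012, 0.01], "grip": 0.06}, {"delta_rot": [0, 0, 0], "linear": [0, 0, 0], "grip": 0.06}]}}

```text
t: 29.7
tool_pos: [0.4253, -0.0312, 0.1857]
tool_rot: [-2.753, -1.493, 0.007]
contact_force: [-0.3, -0.8, -0.3]
opening: 0.0601
grip_force: 0.0
```

```bash
python3 - <<'E'
from h import *
snap("wrist","pics/w8.png");find("wrist",.4305,.0223,.04,.022,.038);find("wrist",.4248,.128,.04,.022,.038);plan(.4307,.0223,.1,56.5)
E
```

```text
n 1710 z med/95 0.0321 0.0334 circ [0.4311 0.023 ] D 0.0388 rect [0.4314 0.0225] [0.0376 0.0372] 38.8
n 4706 z med/95 0.032 0.0334 circ [0.425  0.1281] D 0.0544 rect [0.4239 0.1262] [0.0498 0.0531] 57.0
  full drot deg [-0.5  -0.02  0.33]
yaw 56.83 tilt [-0.0071  0.0051] pos [ 0.426  -0.0329  0.1868] F [ 0.1 -0.3  0.4] op 0.0599 t 29.8
  rz 0.33  lin(after rot) [ 0.0487 -0.0265  0.0868]  lin(before rot) [ 0.0488 -0.0255  0.087 ]
```

Request:
{"op": "jog_arm", "data": {"steps": [{"delta_rot": [-0.5, 0, 0.33], "linear": [0.0, 0, 0], "grip": 0.06}, {"delta_rot": [0, 0, 0], "linear": [0.017, -0.009, 0.02], "grip": 0.06}, {"delta_rot": [0, 0, 0], "linear": [0.017, -0.009, 0.02], "grip": 0.06}, {"delta_rot": [0, 0, 0], "linear": [0.015, -0.008, 0.02], "grip": 0.06}, {"delta_rot": [0, 0, 0], "linear": [0, 0, 0.03], "grip": 0.06}, {"delta_rot": [0, 0, 0], "linear": [0, 0, 0.03], "grip": 0.06}, {"delta_rot": [0, 0, 0], "linear": [0, 0, 0], "grip": 0.06}, {"delta_rot": [0, 0, 0], "linear": [0, 0, 0], "grip": 0.06}]}}

```text
t: 30.55
tool_pos: [0.4334, 0.0195, 0.0691]
tool_rot: [2.77, 1.479, 0.004]
contact_force: [0.8, 0.1, 0.9]
opening: 0.0601
grip_force: 0.0
```

```bash
python3 - <<'E'
from h import *
plan(.4311,.0226,.003,56.5)
E
```

```text
full drot deg [ 0.16 -0.07 -0.31]
yaw 56.19 tilt [ 0.003  -0.0006] pos [0.4334 0.0195 0.0691] F [0.8 0.1 0.9] op 0.0601 t 30.6
  rz -0.31  lin(after rot) [ 0.0013 -0.0036  0.0661]  lin(before rot) [ 0.0012 -0.0038  0.066 ]
```

Request:
{"op": "jog_arm", "data": {"steps": [{"delta_rot": [0.16, 0, -0.3], "linear": [0.0012, -0.0036, 0], "grip": 0.06}, {"delta_rot": [0, 0, 0], "linear": [0, 0, 0.02], "grip": 0.06}, {"delta_rot": [0, 0, 0], "linear": [0, 0, 0.02], "grip": 0.06}, {"delta_rot": [0, 0, 0], "linear": [0, 0, 0.013], "grip": 0.06}, {"delta_rot": [0, 0, 0], "linear": [0, 0, 0.008], "grip": 0.06}, {"delta_rot": [0, 0, 0], "linear": [0, 0, 0.004], "grip": 0.06}, {"delta_rot": [0, 0, 0], "linear": [0, 0, 0], "grip": 0.06}]}}

```text
t: 31.25
tool_pos: [0.4312, 0.0234, 0.0038]
tool_rot: [-2.766, -1.489, -0.003]
contact_force: [-0.2, -0.8, 0.3]
opening: 0.0602
grip_force: 0.0
```

```bash
python3 - <<'E'
from h import *
plan(.4311,.0226,.003,56.5)
E
```

```text
full drot deg [ 0.03 -0.09  0.09]
yaw 56.59 tilt [0.0014 0.001 ] pos [0.4312 0.0234 0.0038] F [-0.2 -0.8  0.3] op 0.0602 t 31.2
  rz 0.09  lin(after rot) [-0.0008  0.0003  0.0008]  lin(before rot) [-0.0008  0.0003  0.0008]
```

Request:
{"op": "jog_arm", "data": {"steps": [{"delta_rot": [0, 0, 0], "linear": [-0.0008, 0, 0.0006], "grip": 0.06}, {"delta_rot": [0, 0, 0], "linear": [0, 0, 0], "grip": 0.032}, {"delta_rot": [0, 0, 0], "linear": [0, 0, 0], "grip": 0.032}, {"delta_rot": [0, 0, 0], "linear": [0, 0, 0], "grip": 0.032}, {"delta_rot": [0, 0, 0], "linear": [0, 0, 0], "grip": 0.032}, {"delta_rot": [0, 0, 0], "linear": [0, 0, -0.01], "grip": 0.032}, {"delta_rot": [0, 0, 0], "linear": [0, 0, -0.025], "grip": 0.032}, {"delta_rot": [0, 0, 0], "linear": [0, 0, -0.035], "grip": 0.032}, {"delta_rot": [0, 0, 0], "linear": [0, 0, -0.035], "grip": 0.032}, {"delta_rot": [0, 0, 0], "linear": [0, 0, -0.015], "grip": 0.032}]}}

```text
t: 32.25
tool_pos: [0.432, 0.0225, 0.1269]
tool_rot: [2.764, 1.488, 0.01]
contact_force: [0.3, -0.4, -1.3]
opening: 0.0363
grip_force: 80.2
```

```bash
python3 - <<'E'
from h import *
ctrl.get_image("top");snap("wrist","pics/w9.png");plan(.413,-.4054,.12,56.5)
E
```

```text
full drot deg [ 0.34 -0.25  0.1 ]
yaw 56.60 tilt [0.0074 0.0003] pos [0.4322 0.0225 0.1263] F [-0.4 -0.4 -2. ] op 0.0365 t 32.4
  rz 0.10  lin(after rot) [-0.3674  0.2201  0.0063]  lin(before rot) [-0.3678  0.2195  0.006 ]
```

View pics/w9.png

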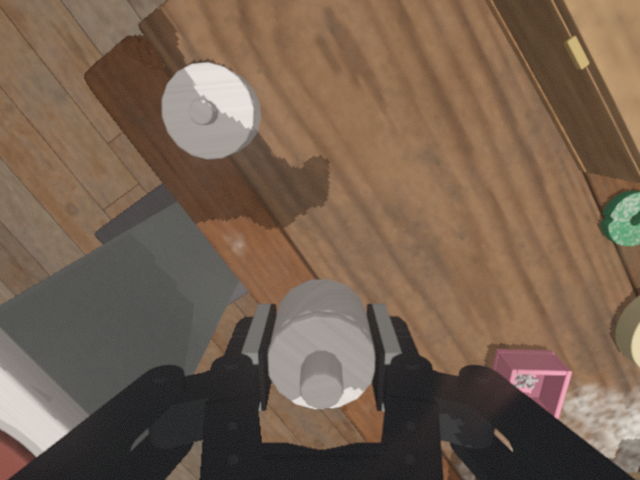

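Request:
{"op": "jog_arm", "data": {"steps": [{"delta_rot": [0.34, -0.25, 0.1], "linear": [-0.02, 0.012, 0], "grip": 0.032}, {"delta_rot": [0, 0, 0], "linear": [-0.038, 0.0228, 0], "grip": 0.032}, {"delta_rot": [0, 0, 0], "linear": [-0.041, 0.0245, 0], "grip": 0.032}, {"delta_rot": [0, 0, 0], "linear": [-0.041, 0.0245, 0], "grip": 0.032}, {"delta_rot": [0, 0, 0], "linear": [-0.041, 0.0245, 0], "grip": 0.032}, {"delta_rot": [0, 0, 0], "linear": [-0.041, 0.0245, 0], "grip": 0.032}, {"delta_rot": [0, 0, 0], "linear": [-0.041, 0.0245, 0], "grip": 0.032}, {"delta_rot": [0, 0, 0], "linear": [-0.041, 0.0245, 0], "grip": 0.032}, {"delta_rot": [0, 0, 0], "linear": [-0.04, 0.024, 0], "grip": 0.032}, {"delta_rot": [0, 0, 0], "linear": [-0.022, 0.0135, 0], "grip": 0.032}]}}

```text
t: 33.35
tool_pos: [0.4097, -0.4059, 0.1207]
tool_rot: [-2.764, -1.48, 0.009]
contact_force: [0.1, 0.5, -1.0]
opening: 0.0364
grip_force: 80.3
```

```bash
python3 - <<'E'
from h import *
ctrl.get_image("top");ctrl.get_image("top");plan(.413,-.4054,.0185,56.5)
E
```

```text
full drot deg [-0.44  0.15 -0.22]
yaw 56.28 tilt [-0.0079  0.002 ] pos [ 0.4099 -0.4059  0.1209] F [ 0.1 -0.6 -1.3] op 0.0365 t 33.5
  rz -0.22  lin(after rot) [0.0021 0.0023 0.1024]  lin(before rot) [0.0024 0.0031 0.1024]
```

Request:
{"op": "jog_arm", "data": {"steps": [{"delta_rot": [-0.44, 0.15, -0.22], "linear": [0.0021, 0.0023, 0], "grip": 0.032}, {"delta_rot": [0, 0, 0], "linear": [0, 0, 0.025], "grip": 0.032}, {"delta_rot": [0, 0, 0], "linear": [0, 0, 0.025], "grip": 0.032}, {"delta_rot": [0, 0, 0], "linear": [0, 0, 0.024], "grip": 0.032}, {"delta_rot": [0, 0, 0], "linear": [0, 0, 0.014], "grip": 0.032}, {"delta_rot": [0, 0, 0], "linear": [0, 0, 0.008], "grip": 0.032}, {"delta_rot": [0, 0, 0], "linear": [0, 0, 0], "grip": 0.032}, {"delta_rot": [0, 0, 0], "linear": [0, 0, 0], "grip": 0.032}]}}

```text
t: 34.25
tool_pos: [0.4151, -0.4035, 0.0278]
tool_rot: [2.761, 1.491, 0.002]
contact_force: [0.3, 0.1, -1.3]
opening: 0.036
grip_force: 80.3
```

```bash
python3 - <<'E'
from h import *
plan(.413,-.4054,.0183,56.5)
E
```

```text
full drot deg [0.21 0.03 0.23]
yaw 56.73 tilt [ 0.0028 -0.0025] pos [ 0.4151 -0.4035  0.0278] F [ 0.3  0.1 -1.3] op 0.0360 t 34.2
  rz 0.23  lin(after rot) [-0.0027 -0.0007  0.0095]  lin(before rot) [-0.0027 -0.0007  0.0095]
```

Request:
{"op": "jog_arm", "data": {"steps": [{"delta_rot": [0.2, 0, 0.2], "linear": [-0.0025, 0, 0.004], "grip": 0.032}, {"delta_rot": [0, 0, 0], "linear": [0, 0, 0.003], "grip": 0.032}, {"delta_rot": [0, 0, 0], "linear": [0, 0, 0.0025], "grip": 0.032}, {"delta_rot": [0, 0, 0], "linear": [0, 0, 0], "grip": 0.032}]}}

```text
t: 34.65
tool_pos: [0.4142, -0.4066, 0.0192]
tool_rot: [2.766, 1.486, 0.0]
contact_force: [0.0, 0.6, 3.3]
opening: 0.036
grip_force: 80.9
```

Request:
{"op": "jog_arm", "data": {"steps": [{"delta_rot": [0, 0, 0], "linear": [0, 0, 0], "grip": 0.055}, {"delta_rot": [0, 0, 0], "linear": [0, 0, 0], "grip": 0.055}, {"delta_rot": [0, 0, 0], "linear": [0, 0, -0.01], "grip": 0.055}, {"delta_rot": [0, 0, 0], "linear": [0, 0, -0.025], "grip": 0.055}, {"delta_rot": [0, 0, 0], "linear": [0, 0, -0.035], "grip": 0.055}, {"delta_rot": [0, 0, 0], "linear": [0, 0, -0.035], "grip": 0.055}, {"delta_rot": [0, 0, 0], "linear": [0, 0, -0.035], "grip": 0.055}, {"delta_rot": [0, 0, 0], "linear": [0, 0, -0.035], "grip": 0.055}, {"delta_rot": [0, 0, 0], "linear": [0, 0, -0.03], "grip": 0.055}, {"delta_rot": [0, 0, 0], "linear": [0, 0, 0], "grip": 0.075}]}}

```text
t: 35.65
tool_pos: [0.4151, -0.4076, 0.2294]
tool_rot: [2.759, 1.483, 0.002]
contact_force: [0.1, -0.6, 0.7]
opening: 0.0676
grip_force: 0.0
```

```bash
python3 - <<'E'
from h import *
ctrl.get_image("top");snap("wrist","pics/w10.png");drw();plan(.4249,.1277,.2,56.5)
E
```

```text
panel top a [-0.2386 -0.2289]
lid top in drawer a,b -0.1534 -0.0035 rect [array([ 0.4419, -0.3658]), array([0.0453, 0.0461]), np.float64(56.3207)] z 0.0472
lid top in drawer a,b -0.1533 -0.0523 rect [array([ 0.4149, -0.4071]), array([0.0373, 0.0363]), np.float64(55.1718)] z 0.0472
  full drot deg [0.04 0.05 0.01]
yaw 56.51 tilt [ 0.0001 -0.0011] pos [ 0.4136 -0.4057  0.2236] F [-0.3 -0.2 -0.9] op 0.0749 t 35.8
  rz 0.01  lin(after rot) [ 0.451  -0.2849  0.0236]  lin(before rot) [ 0.4511 -0.2849  0.0229]
```

Request:
{"op": "jog_arm", "data": {"steps": [{"delta_rot": [0, 0, 0], "linear": [0.02, -0.0126, 0], "grip": 0.075}, {"delta_rot": [0, 0, 0], "linear": [0.041, -0.026, 0], "grip": 0.075}, {"delta_rot": [0, 0, 0], "linear": [0.041, -0.026, 0], "grip": 0.075}, {"delta_rot": [0, 0, 0], "linear": [0.041, -0.026, 0], "grip": 0.075}, {"delta_rot": [0, 0, 0], "linear": [0.041, -0.026, 0], "grip": 0.075}, {"delta_rot": [0, 0, 0], "linear": [0.041, -0.026, 0], "grip": 0.075}, {"delta_rot": [0, 0, 0], "linear": [0.041, -0.026, 0], "grip": 0.075}, {"delta_rot": [0, 0, 0], "linear": [0.041, -0.026, 0], "grip": 0.075}, {"delta_rot": [0, 0, 0], "linear": [0.041, -0.026, 0], "grip": 0.075}, {"delta_rot": [0, 0, 0], "linear": [0.02, -0.0126, 0], "grip": 0.075}]}}

```text
t: 36.75
tool_pos: [0.4203, 0.0333, 0.2205]
tool_rot: [-2.762, -1.49, 0.005]
contact_force: [0.8, -0.9, -1.0]
opening: 0.075
grip_force: 0.0
```

```bash
python3 - <<'E'
from h import *
ctrl.get_image("top");snap("wrist","pics/w11.png");find("wrist",.4249,.1277,.05,.022,.038);plan(.4249,.1277,.07,56.5)
E
```

```text
n 3346 z med/95 0.032 0.0333 circ [0.425  0.1282] D 0.0543 rect [0.4251 0.1278] [0.0533 0.053 ] 3.4
  full drot deg [-0.27  0.08  0.3 ]
yaw 56.80 tilt [-0.0047  0.0015] pos [0.4206 0.0327 0.2205] F [-0.1 -0.   0.5] op 0.0751 t 36.9
  rz 0.30  lin(after rot) [ 0.0816 -0.0489  0.1505]  lin(before rot) [ 0.082  -0.0477  0.1506]
```

Request:
{"op": "jog_arm", "data": {"steps": [{"delta_rot": [-0.27, 0.08, 0.3], "linear": [0, 0, 0], "grip": 0.075}, {"delta_rot": [0, 0, 0], "linear": [0.0272, -0.0163, 0.02], "grip": 0.075}, {"delta_rot": [0, 0, 0], "linear": [0.0272, -0.0163, 0.03], "grip": 0.075}, {"delta_rot": [0, 0, 0], "linear": [0.0272, -0.0163, 0.03], "grip": 0.075}, {"delta_rot": [0, 0, 0], "linear": [0, 0, 0.035], "grip": 0.075}, {"delta_rot": [0, 0, 0], "linear": [0, 0, 0.03], "grip": 0.075}, {"delta_rot": [0, 0, 0], "linear": [0, 0, 0], "grip": 0.075}, {"delta_rot": [0, 0, 0], "linear": [0, 0, 0], "grip": 0.075}]}}

```text
t: 37.65
tool_pos: [0.427, 0.1239, 0.0772]
tool_rot: [2.771, 1.476, 0.002]
contact_force: [0.6, -1.1, 0.5]
opening: 0.0749
grip_force: 0.0
```

```bash
python3 - <<'E'
from h import *
plan(.425,.128,.003,56.5)
E
```

```text
full drot deg [ 0.13  0.   -0.4 ]
yaw 56.10 tilt [ 0.0019 -0.0014] pos [0.427  0.1239 0.0772] F [ 0.6 -1.1  0.5] op 0.0749 t 37.6
  rz -0.40  lin(after rot) [ 0.0023 -0.0039  0.0742]  lin(before rot) [ 0.0022 -0.0041  0.0742]
```

Request:
{"op": "jog_arm", "data": {"steps": [{"delta_rot": [0.13, 0, -0.4], "linear": [0.0022, -0.004, 0], "grip": 0.075}, {"delta_rot": [0, 0, 0], "linear": [0, 0, 0.022], "grip": 0.075}, {"delta_rot": [0, 0, 0], "linear": [0, 0, 0.022], "grip": 0.075}, {"delta_rot": [0, 0, 0], "linear": [0, 0, 0.016], "grip": 0.075}, {"delta_rot": [0, 0, 0], "linear": [0, 0, 0.009], "grip": 0.075}, {"delta_rot": [0, 0, 0], "linear": [0, 0, 0.004], "grip": 0.075}, {"delta_rot": [0, 0, 0], "linear": [0, 0, 0], "grip": 0.075}]}}

```text
t: 38.35
tool_pos: [0.4259, 0.1291, 0.0053]
tool_rot: [2.765, 1.489, 0.004]
contact_force: [0.4, -0.2, 0.3]
opening: 0.0748
grip_force: 0.0
```

```bash
python3 - <<'E'
from h import *
plan(.425,.128,.003,56.5)
E
```

```text
full drot deg [ 0.12 -0.11  0.1 ]
yaw 56.60 tilt [0.0028 0.0005] pos [0.4259 0.1291 0.0053] F [ 0.4 -0.2  0.3] op 0.0748 t 38.4
  rz 0.10  lin(after rot) [-0.0014 -0.0001  0.0023]  lin(before rot) [-0.0015 -0.0001  0.0023]
```

Request:
{"op": "jog_arm", "data": {"steps": [{"delta_rot": [0.1, -0.1, 0.1], "linear": [-0.0014, 0, 0.0022], "grip": 0.075}, {"delta_rot": [0, 0, 0], "linear": [0, 0, 0], "grip": 0.048}, {"delta_rot": [0, 0, 0], "linear": [0, 0, 0], "grip": 0.048}, {"delta_rot": [0, 0, 0], "linear": [0, 0, 0], "grip": 0.048}, {"delta_rot": [0, 0, 0], "linear": [0, 0, 0], "grip": 0.048}, {"delta_rot": [0, 0, 0], "linear": [0, 0, -0.01], "grip": 0.048}, {"delta_rot": [0, 0, 0], "linear": [0, 0, -0.025], "grip": 0.048}, {"delta_rot": [0, 0, 0], "linear": [0, 0, -0.035], "grip": 0.048}, {"delta_rot": [0, 0, 0], "linear": [0, 0, -0.035], "grip": 0.048}, {"delta_rot": [0, 0, 0], "linear": [0, 0, -0.015], "grip": 0.048}]}}

```text
t: 39.35
tool_pos: [0.4262, 0.1282, 0.1264]
tool_rot: [2.766, 1.486, 0.007]
contact_force: [0.4, 0.2, -0.7]
opening: 0.0525
grip_force: 84.1
```

```bash
python3 - <<'E'
from h import *
ctrl.get_image("top");plan(.4735,-.3158,.12,56.5)
E
```

```text
full drot deg [ 0.33 -0.28  0.02]
yaw 56.52 tilt [0.0075 0.0009] pos [0.4272 0.1284 0.1279] F [2.3 0.6 0.1] op 0.0524 t 39.4
  rz 0.02  lin(after rot) [-0.3448  0.2838  0.0079]  lin(before rot) [-0.3449  0.2837  0.0078]
```

Request:
{"op": "jog_arm", "data": {"steps": [{"delta_rot": [0.33, -0.28, 0], "linear": [-0.02, 0.0165, 0], "grip": 0.048}, {"delta_rot": [0, 0, 0], "linear": [-0.036, 0.0296, 0], "grip": 0.048}, {"delta_rot": [0, 0, 0], "linear": [-0.037, 0.0305, 0], "grip": 0.048}, {"delta_rot": [0, 0, 0], "linear": [-0.037, 0.0305, 0], "grip": 0.048}, {"delta_rot": [0, 0, 0], "linear": [-0.037, 0.0305, 0], "grip": 0.048}, {"delta_rot": [0, 0, 0], "linear": [-0.037, 0.0305, 0], "grip": 0.048}, {"delta_rot": [0, 0, 0], "linear": [-0.037, 0.0305, 0], "grip": 0.048}, {"delta_rot": [0, 0, 0], "linear": [-0.037, 0.0305, 0], "grip": 0.048}, {"delta_rot": [0, 0, 0], "linear": [-0.036, 0.0296, 0], "grip": 0.048}, {"delta_rot": [0, 0, 0], "linear": [-0.02, 0.0165, 0], "grip": 0.048}]}}

```text
t: 40.4
tool_pos: [0.469, -0.3054, 0.1215]
tool_rot: [-2.766, -1.482, 0.013]
contact_force: [0.7, -0.1, -1.9]
opening: 0.0523
grip_force: 84.1
```

```bash
python3 - <<'E'
from h import *
ctrl.get_image("top");ctrl.get_image("top");plan(.4735,-.3158,.0185,56.5);snap("wrist","pics/w12.png")
E
```

```text
full drot deg [-0.41  0.34 -0.21]
yaw 56.29 tilt [-0.0092 -0.001 ] pos [ 0.4691 -0.3053  0.1216] F [-0.4  0.1 -1.3] op 0.0524 t 40.5
  rz -0.21  lin(after rot) [-0.0064  0.0094  0.1031]  lin(before rot) [-0.0057  0.0102  0.103 ]
```

View pics/w12.png

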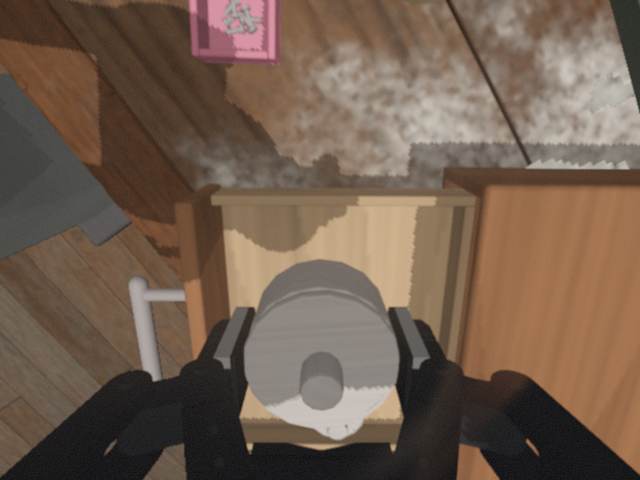

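Large closed tin is held over the drawer at (322,345), drawer walls clear on all sides.

Request:
{"op": "jog_arm", "data": {"steps": [{"delta_rot": [-0.41, 0.34, -0.21], "linear": [-0.006, 0.0094, 0], "grip": 0.048}, {"delta_rot": [0, 0, 0], "linear": [0, 0, 0.025], "grip": 0.048}, {"delta_rot": [0, 0, 0], "linear": [0, 0, 0.022], "grip": 0.048}, {"delta_rot": [0, 0, 0], "linear": [0, 0, 0.012], "grip": 0.048}, {"delta_rot": [0, 0, 0], "linear": [0, 0, 0.006], "grip": 0.048}, {"delta_rot": [0, 0, 0], "linear": [0, 0, 0], "grip": 0.048}, {"delta_rot": [0, 0, 0], "linear": [0, 0, 0], "grip": 0.048}]}}

```text
t: 41.25
tool_pos: [0.475, -0.3129, 0.0584]
tool_rot: [2.762, 1.492, 0.002]
contact_force: [-0.4, 0.8, -1.3]
opening: 0.0525
grip_force: 84.3
```

```bash
python3 - <<'E'
from h import *
plan(.4735,-.3158,.0185,56.5)
E
```

```text
full drot deg [ 0.14 -0.02  0.25]
yaw 56.75 tilt [ 0.0022 -0.0011] pos [ 0.475  -0.3129  0.0584] F [-0.4  0.8 -1.3] op 0.0525 t 41.2
  rz 0.25  lin(after rot) [-0.0033  0.0003  0.0399]  lin(before rot) [-0.0033  0.0002  0.0399]
```

Request:
{"op": "jog_arm", "data": {"steps": [{"delta_rot": [0.14, 0, 0.25], "linear": [-0.0033, 0.0003, 0], "grip": 0.048}, {"delta_rot": [0, 0, 0], "linear": [0, 0, 0.014], "grip": 0.048}, {"delta_rot": [0, 0, 0], "linear": [0, 0, 0.012], "grip": 0.048}, {"delta_rot": [0, 0, 0], "linear": [0, 0, 0.008], "grip": 0.048}, {"delta_rot": [0, 0, 0], "linear": [0, 0, 0.003], "grip": 0.048}, {"delta_rot": [0, 0, 0], "linear": [0, 0, 0.0015], "grip": 0.048}, {"delta_rot": [0, 0, 0], "linear": [0, 0, 0], "grip": 0.048}]}}

```text
t: 41.95
tool_pos: [0.473, -0.3157, 0.0189]
tool_rot: [-2.767, -1.486, 0.0]
contact_force: [-0.9, 0.1, -2.2]
opening: 0.0526
grip_force: 84.2
```

```bash
python3 - <<'E'
from h import *
plan(.4735,-.3158,.0185,56.5)
E
```

```text
full drot deg [-0.07 -0.02 -0.03]
yaw 56.47 tilt [-0.0008  0.001 ] pos [ 0.473  -0.3157  0.0189] F [-0.9  0.1 -2.2] op 0.0526 t 42.0
  rz -0.03  lin(after rot) [0.0002 0.0005 0.0004]  lin(before rot) [0.0002 0.0005 0.0004]
```

Request:
{"op": "jog_arm", "data": {"steps": [{"delta_rot": [0, 0, 0], "linear": [0, 0, 0.001], "grip": 0.048}, {"delta_rot": [0, 0, 0], "linear": [0, 0, 0], "grip": 0.07}, {"delta_rot": [0, 0, 0], "linear": [0, 0, 0], "grip": 0.07}, {"delta_rot": [0, 0, 0], "linear": [0, 0, -0.01], "grip": 0.07}, {"delta_rot": [0, 0, 0], "linear": [0, 0, -0.025], "grip": 0.07}, {"delta_rot": [0, 0, 0], "linear": [0, 0, -0.035], "grip": 0.07}, {"delta_rot": [0, 0, 0], "linear": [0, 0, -0.035], "grip": 0.07}, {"delta_rot": [0, 0, 0], "linear": [-0.02, -0.02, -0.035], "grip": 0.06}, {"delta_rot": [0, 0, 0], "linear": [-0.03, -0.03, -0.035], "grip": 0.03}, {"delta_rot": [0, 0, 0], "linear": [-0.03, -0.03, -0.03], "grip": 0.0}]}}

```text
t: 42.95
tool_pos: [0.3668, -0.3373, 0.2215]
tool_rot: [2.766, 1.488, 0.0]
contact_force: [-1.2, -1.8, 0.7]
opening: 0.0318
grip_force: 0.0
```

```bash
python3 - <<'E'
from h import *
ctrl.get_image("top");ctrl.get_image("top");snap("wrist","pics/w13.png");drw();plan(.33,-.29,.1,56.5)
E
```

```text
panel top a [-0.2368 -0.2273]
lid top in drawer a,b -0.1552 0.0553 rect [array([ 0.473, -0.316]), array([0.0523, 0.0536]), np.float64(56.6869)] z 0.0471
lid top in drawer a,b -0.1525 -0.0031 rect [array([ 0.443 , -0.3664]), array([0.0461, 0.0461]), np.float64(56.3521)] z 0.0471
lid top in drawer a,b -0.1528 -0.0519 rect [array([ 0.4159, -0.4072]), array([0.0363, 0.0367]), np.float64(19.9438)] z 0.0472
  full drot deg [ 0.31  0.1  -0.19]
yaw 56.30 tilt [ 0.0036 -0.0044] pos [ 0.3671 -0.3389  0.2227] F [ 0.8 -0.1 -0.6] op 0.0091 t 43.1
  rz -0.20  lin(after rot) [ 0.0203 -0.0579  0.1227]  lin(before rot) [ 0.0203 -0.0586  0.1223]
```

View pics/w13.png

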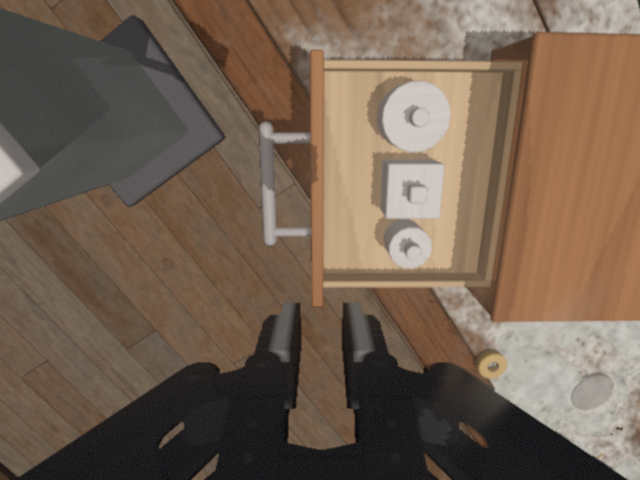

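```bash
python3 - <<'E'
from h import *
p=onplane("wrist",[(269,186),(262,186),(275,186)],.0535);print(p.round(4))
c=np.array([.572,-.447]);xd=np.array([.834,-.552]);yd=np.array([.552,.834])
print((p[:,:2]-c)@xd,(p[:,:2]-c)@yd)
t=c-.302*xd+((p[0,:2]-c)@yd)*yd; print(t); plan(*t,.12,56.5)
E
```

```text
[[ 0.3481 -0.2953  0.0535]
 [ 0.3434 -0.2921  0.0535]
 [ 0.3521 -0.2979  0.0535]]
[-0.27051597 -0.27612412 -0.26570931] [0.00294158 0.00297979 0.00290946]
[ 0.32175575 -0.27784272]
  full drot deg [ 0.31  0.1  -0.19]
yaw 56.30 tilt [ 0.0036 -0.0044] pos [ 0.3671 -0.3389  0.2227] F [ 0.8 -0.1 -0.6] op 0.0091 t 43.1
  rz -0.20  lin(after rot) [ 0.0259 -0.0715  0.1027]  lin(before rot) [ 0.0258 -0.0721  0.1022]
```

Request:
{"op": "jog_arm", "data": {"steps": [{"delta_rot": [0.31, 0.1, -0.2], "linear": [0, 0, 0], "grip": 0.0}, {"delta_rot": [0, 0, 0], "linear": [0.013, -0.036, 0], "grip": 0.0}, {"delta_rot": [0, 0, 0], "linear": [0.013, -0.036, 0], "grip": 0.0}, {"delta_rot": [0, 0, 0], "linear": [0, 0, 0.035], "grip": 0.0}, {"delta_rot": [0, 0, 0], "linear": [0, 0, 0.035], "grip": 0.0}, {"delta_rot": [0, 0, 0], "linear": [0, 0, 0.035], "grip": 0.0}, {"delta_rot": [0, 0, 0], "linear": [0, 0, 0], "grip": 0.0}, {"delta_rot": [0, 0, 0], "linear": [0, 0, 0], "grip": 0.0}]}}

```text
t: 43.9
tool_pos: [0.321, -0.2743, 0.1132]
tool_rot: [-2.755, -1.488, 0.003]
contact_force: [0.2, -0.3, 0.4]
opening: -0.0002
grip_force: 0.0
```

```bash
python3 - <<'E'
from h import *
plan(.3218,-.2778,.034,56.5)
E
```

```text
full drot deg [-0.6  -0.2   0.24]
yaw 56.74 tilt [-0.0068  0.0086] pos [ 0.321  -0.2743  0.1132] F [ 0.2 -0.3  0.4] op -0.0002 t 43.9
  rz 0.24  lin(after rot) [-0.0025  0.0026  0.0792]  lin(before rot) [-0.0028  0.0034  0.0792]
```

Request:
{"op": "jog_arm", "data": {"steps": [{"delta_rot": [-0.6, -0.2, 0.24], "linear": [-0.0025, 0.0, 0], "grip": 0.0}, {"delta_rot": [0, 0, 0], "linear": [0, 0, 0.025], "grip": 0.0}, {"delta_rot": [0, 0, 0], "linear": [0, 0, 0.025], "grip": 0.0}, {"delta_rot": [0, 0, 0], "linear": [0, 0, 0.02], "grip": 0.0}, {"delta_rot": [0, 0, 0], "linear": [0, 0, 0.009], "grip": 0.0}, {"delta_rot": [0, 0, 0], "linear": [0, 0, 0], "grip": 0.0}, {"delta_rot": [0, 0, 0], "linear": [0, 0, 0], "grip": 0.0}]}}

```text
t: 44.6
tool_pos: [0.3207, -0.2787, 0.0368]
tool_rot: [2.763, 1.482, 0.002]
contact_force: [0.2, 0.3, -0.9]
opening: 0.0
grip_force: 0.0
```

```bash
python3 - <<'E'
from h import *
c=np.array([.572,-.447]);xd=np.array([.834,-.552]);yd=np.array([.552,.834])
plan(*(c-.1505*xd+.003*yd),.034,56.5)
E
```

```text
full drot deg [ 0.34  0.12 -0.07]
yaw 56.43 tilt [ 0.0039 -0.005 ] pos [ 0.3207 -0.2787  0.0368] F [ 0.2  0.3 -0.9] op 0.0000 t 44.6
  rz -0.07  lin(after rot) [0.0013 0.1519 0.0028]  lin(before rot) [0.0015 0.1519 0.0037]
```

Request:
{"op": "jog_arm", "data": {"steps": [{"delta_rot": [0.3, 0.1, 0], "linear": [0.0013, 0.004, 0], "grip": 0.0}, {"delta_rot": [0, 0, 0], "linear": [0, 0.006, 0], "grip": 0.0}, {"delta_rot": [0, 0, 0], "linear": [0, 0.008, 0], "grip": 0.0}, {"delta_rot": [0, 0, 0], "linear": [0, 0.01, 0], "grip": 0.0}, {"delta_rot": [0, 0, 0], "linear": [0, 0.011, 0], "grip": 0.0}, {"delta_rot": [0, 0, 0], "linear": [0, 0.011, 0], "grip": 0.0}, {"delta_rot": [0, 0, 0], "linear": [0, 0.011, 0], "grip": 0.0}, {"delta_rot": [0, 0, 0], "linear": [0, 0.01, 0], "grip": 0.0}, {"delta_rot": [0, 0, 0], "linear": [0, 0.008, 0], "grip": 0.0}, {"delta_rot": [0, 0, 0], "linear": [0, 0.006, 0], "grip": 0.0}]}}

```text
t: 45.6
tool_pos: [0.392, -0.3239, 0.0349]
tool_rot: [-2.766, -1.485, 0.001]
contact_force: [-2.5, 0.4, 1.2]
opening: -0.0
grip_force: 0.9
```

Request:
{"op": "jog_arm", "data": {"steps": [{"delta_rot": [0, 0, 0], "linear": [0, 0.006, 0], "grip": 0.0}, {"delta_rot": [0, 0, 0], "linear": [0, 0.008, 0], "grip": 0.0}, {"delta_rot": [0, 0, 0], "linear": [0, 0.01, 0], "grip": 0.0}, {"delta_rot": [0, 0, 0], "linear": [0, 0.01, 0], "grip": 0.0}, {"delta_rot": [0, 0, 0], "linear": [0, 0.01, 0], "grip": 0.0}, {"delta_rot": [0, 0, 0], "linear": [0, 0.008, 0], "grip": 0.0}, {"delta_rot": [0, 0, 0], "linear": [0, 0.006, 0], "grip": 0.0}, {"delta_rot": [0, 0, 0], "linear": [0, 0.004, 0], "grip": 0.0}, {"delta_rot": [0, 0, 0], "linear": [0, 0, 0], "grip": 0.0}]}}

```text
t: 46.5
tool_pos: [0.4439, -0.3582, 0.0352]
tool_rot: [-2.768, -1.485, -0.001]
contact_force: [0.1, 0.4, -0.1]
opening: -0.0003
grip_force: 0.0
```

```bash
python3 - <<'E'
from h import *
c=np.array([.572,-.447]);xd=np.array([.834,-.552]);yd=np.array([.552,.834])
plan(*(c-.1505*xd+.003*yd),.034,56.5);snap("wrist");drw()
E
```

```text
full drot deg [-0.02 -0.05 -0.07]
yaw 56.43 tilt [0.0002 0.0009] pos [ 0.4439 -0.3582  0.0352] F [ 0.1  0.4 -0.1] op -0.0003 t 46.5
  rz -0.07  lin(after rot) [-0.0003  0.0053  0.0012]  lin(before rot) [-0.0003  0.0053  0.0012]
panel top a [-0.1601 -0.1   ]
lid top in drawer a,b -0.103 0.0629 rect [array([ 0.5178, -0.3397]), array([0.056 , 0.0255]), np.float64(24.589)] z 0.0483
lid top in drawer a,b -0.1007 0.0102 rect [array([ 0.4928, -0.3842]), array([0.0516, 0.0013]), np.float64(56.4791)] z 0.048
lid top in drawer a,b -0.1553 0.0148 rect [array([ 0.4508, -0.3489]), array([0.0017, 0.0131]), np.float64(56.2921)] z 0.0481
```

Now push slowly on until the force rises.

Request:
{"op": "jog_arm", "data": {"steps": [{"delta_rot": [0, 0, 0], "linear": [0, 0.003, 0], "grip": 0.0}, {"delta_rot": [0, 0, 0], "linear": [0, 0.002, 0], "grip": 0.0}, {"delta_rot": [0, 0, 0], "linear": [0, 0.001, 0], "grip": 0.0}, {"delta_rot": [0, 0, 0], "linear": [0, 0.001, 0], "grip": 0.0}, {"delta_rot": [0, 0, 0], "linear": [0, 0, 0], "grip": 0.0}]}}

```text
t: 47.05
tool_pos: [0.449, -0.3616, 0.0349]
tool_rot: [-2.767, -1.484, 0.0]
contact_force: [-0.9, 0.6, 0.3]
opening: 0.0001
grip_force: 0.4
```

Request:
{"op": "jog_arm", "data": {"steps": [{"delta_rot": [0, 0, 0], "linear": [0, 0.002, 0], "grip": 0.0}, {"delta_rot": [0, 0, 0], "linear": [0, 0.002, 0], "grip": 0.0}, {"delta_rot": [0, 0, 0], "linear": [0, 0.001, 0], "grip": 0.0}, {"delta_rot": [0, 0, 0], "linear": [0, 0, 0], "grip": 0.0}]}}

```text
t: 47.45
tool_pos: [0.4533, -0.3646, 0.0349]
tool_rot: [-2.767, -1.485, 0.0]
contact_force: [0.2, 0.9, -0.3]
opening: -0.0001
grip_force: 0.3
```

Request:
{"op": "jog_arm", "data": {"steps": [{"delta_rot": [0, 0, 0], "linear": [0, 0.002, 0], "grip": 0.0}, {"delta_rot": [0, 0, 0], "linear": [0, 0.002, 0], "grip": 0.0}, {"delta_rot": [0, 0, 0], "linear": [0, 0, 0], "grip": 0.0}]}}

```text
t: 47.75
tool_pos: [0.4567, -0.367, 0.035]
tool_rot: [-2.767, -1.485, 0.0]
contact_force: [-0.7, 0.5, -0.0]
opening: 0.0001
grip_force: 0.1
```

```bash
python3 - <<'E'
from h import *
snap("wrist","pics/w14.png");im,W=cloud("wrist")
c=np.array([.572,-.447]);xd=np.array([.834,-.552]);yd=np.array([.552,.834]);L=W[...,:2]-c;a=L@xd;b=L@yd
m=(abs(W[...,2]-.0705)<.003)&(a<-.08)&(a>-.13)&(b>.03)&(b<.12);print(m.sum(),np.nanpercentile(a[m],[2,50,98]))
plan(.46,-.37,.03,56.5)
E
```

```text
2736 [-0.08584008 -0.08478422 -0.08326278]
  full drot deg [-0.06 -0.02 -0.07]
yaw 56.43 tilt [-0.0007  0.0008] pos [ 0.4567 -0.367   0.035 ] F [-0.1 -0.1 -0.8] op -0.0001 t 47.8
  rz -0.07  lin(after rot) [-0.0007  0.0044  0.005 ]  lin(before rot) [-0.0007  0.0044  0.005 ]
```

View pics/w14.png

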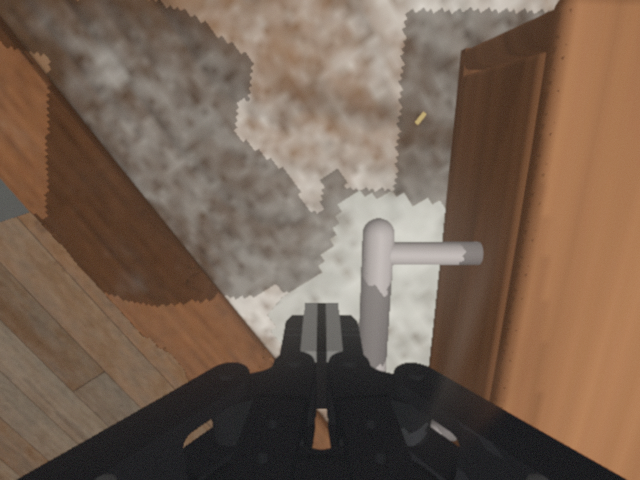

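Request:
{"op": "jog_arm", "data": {"steps": [{"delta_rot": [0, 0, 0], "linear": [0, 0.002, 0], "grip": 0.0}, {"delta_rot": [0, 0, 0], "linear": [0, 0.002, 0], "grip": 0.0}, {"delta_rot": [0, 0, 0], "linear": [0, 0.001, 0], "grip": 0.0}, {"delta_rot": [0, 0, 0], "linear": [0, 0, 0], "grip": 0.0}]}}

```text
t: 48.2
tool_pos: [0.4575, -0.3675, 0.0348]
tool_rot: [-2.758, -1.481, 0.008]
contact_force: [-12.6, 8.7, 11.6]
opening: 0.0001
grip_force: 8.2
```

```bash
python3 - <<'E'
from h import *
snap("wrist");im,W=cloud("wrist")
c=np.array([.572,-.447]);xd=np.array([.834,-.552]);yd=np.array([.552,.834]);L=W[...,:2]-c;a=L@xd;b=L@yd
for z in (.03,.045,.06,.066):
    m=(abs(W[...,2]-z)<.003)&(a<-.06)&(a>-.13)&(b>.05)&(b<.09);print(z,m.sum(),np.nanpercentile(a[m],[5,50,95]).round(4))
m=(abs(W[...,2]-.0705)<.003)&(a<-.05)&(a>-.13)&(b>.05)&(b<.09);print(np.histogram(a[m],np.arange(-.13,-.05,.005)))
E
```

```text
0.03 663 [-0.0851 -0.0847 -0.0843]
0.045 886 [-0.0851 -0.0847 -0.0843]
0.06 1257 [-0.0852 -0.0847 -0.0842]
0.066 1699 [-0.0852 -0.0847 -0.0839]
(array([   0,    0,    0,    0,    0,    0,    0,    0,  181, 1026,    0,
          0,    0,    0,    0]), array([-0.13 , -0.125, -0.12 , -0.115, -0.11 , -0.105, -0.1  , -0.095,
       -0.09 , -0.085, -0.08 , -0.075, -0.07 , -0.065, -0.06 , -0.055]))
```

Request:
{"op": "jog_arm", "data": {"steps": [{"delta_rot": [0, 0, 0], "linear": [0, -0.005, 0], "grip": 0.0}, {"delta_rot": [0, 0, 0], "linear": [0, -0.02, 0], "grip": 0.0}, {"delta_rot": [0, 0, 0], "linear": [0, -0.02, -0.02], "grip": 0.0}, {"delta_rot": [0, 0, 0], "linear": [0, 0, -0.04], "grip": 0.0}, {"delta_rot": [0, 0, 0], "linear": [0, 0, -0.04], "grip": 0.0}, {"delta_rot": [0, 0, 0], "linear": [0, 0, -0.04], "grip": 0.0}, {"delta_rot": [0, 0, 0], "linear": [0, 0, -0.04], "grip": 0.0}, {"delta_rot": [0, 0, 0], "linear": [0, 0, -0.03], "grip": 0.0}, {"delta_rot": [0, 0, 0], "linear": [0, 0, 0], "grip": 0.0}]}}

```text
t: 49.15
tool_pos: [0.4257, -0.3472, 0.252]
tool_rot: [2.759, 1.48, 0.005]
contact_force: [0.4, -1.6, 1.4]
opening: -0.0001
grip_force: 0.0
```

```bash
python3 - <<'E'
from h import *
snap("wrist","pics/w15.png");im,W=cloud("wrist")
c=np.array([.572,-.447]);xd=np.array([.834,-.552]);yd=np.array([.552,.834]);L=W[...,:2]-c;a=L@xd;b=L@yd
for z in (.066,.0705,.0795):
    m=(abs(W[...,2]-z)<.002)&(a<-.04)&(a>-.2)&(abs(b)<.09);print(z,m.sum(),np.nanpercentile(a[m],[2,50,98]).round(4) if m.sum() else "")
E
```

```text
0.066 281 [-0.0863 -0.0854 -0.0845]
0.0705 109 [-0.0862 -0.0854 -0.0844]
0.0795 11460 [-0.0852 -0.0633 -0.0409]
```

View pics/w15.png

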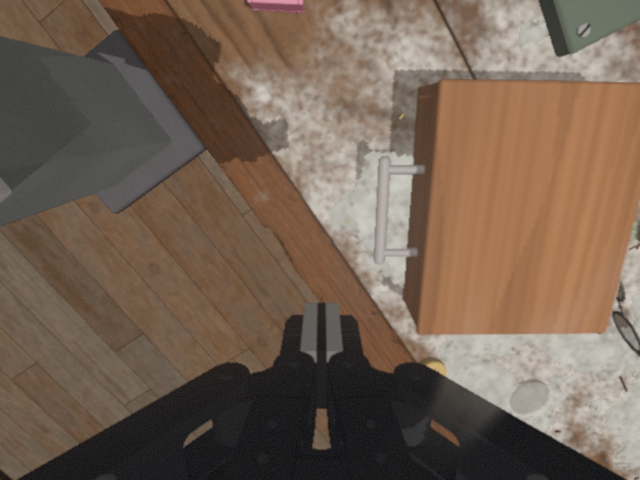

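The drawer is flush with the cabinet front and fully shut, and the robot is clear of everything, so I'm handing in.

```bash
python3 -c "
from station import ctrl
print(ctrl.finish_job())"
```

```text
the job is handed in; nothing more can be done
None
```

All three tins (large, small and square) have their lids fully seated and were standing upright in the drawer; I then pushed it fully shut, flush with the cabinet front, and handed the job in at about 49 s with the arm clear.

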